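Bolt the spring guard open and load the sample bottle

ROBOT

A 7-joint arm with a two-finger parallel gripper is mounted at the origin on the work surface. World frame = base frame: x ahead of the robot, y to its left, z up, the work surface at z = 0. Lengths are in m, angles in rad, forces in N, time in s.
With the tool pointing down it reaches from about 0.35 to 0.9 m from the base axis. Payload 7.2 kg.
Tool frame: the origin (TCP) lies midway between the tips of the shut fingers; the grasp point (between the pads) lies 19 mm behind it (manip.grip_depth is the distance from the TCP to the grasp point, in m); z points along the fingers, x is the direction in which the jaws open and shut, and the axes are right-handed (so a half turn about z gives the same grasp; the last joint's range is limited). The gripper opens to 85 mm and grips with 20 to 120 N. Pads are 22 mm wide; open, the fingers measure 114 mm over their backs; the gripper's body (76 mm by 85 mm) begins 54 mm behind the grasp point. The pads swing forward as they close: fully open they stand 13 mm farther back than shut.
Start: joints at [1.108, 0.411, -0.013, 1.596, 0.006, 1.134, -0.082], TCP at [0.24, -0.577, 0.231] pointing down, gripper open.
Joint ranges: [-2.95, 2.95], [-0.29, 1.99], [-1.47, 1.44], [0.14, 2.54], [-1.03, 4.17], [0.13, 1.85], [-2.86, 2.86]. Speed limits (rad/s): [2.39, 2.39, 3.01, 3.01, 3.14, 3.14, 3.14].

INTERFACE

Orientations are given as a 3x3 rotation matrix whose columns are the frame's x, y, z axes.
In Python, from rig import manip, viewer, sign_off gives the robot as it stands.
- The arm moves only by the tool play_rows, never from a script. Its argument "steps" is a list of rows, each an object of numbers: "x", "y", "z": the shift along the tool's x, y, z as a fraction of full scale; "ax", "ay", "az": the turn, a rotation vector about the tool's x, y, z as a fraction of full scale; "fingers": the finger opening in mm, from 0 to 85.4. A call has 1 to 20 rows; each row shifts and turns the pose as measured when the row begins, along the tool's axes as they then stand; what a row does not reach is not made up. Full scale, the value 1, is 2.5 cm for a shift and 6 degrees for a turn. A row lasts 1/12 s, in which the tool goes at most 41.7 mm and 7.16 degrees, less where a joint would pass 70% of its speed; a pose out of reach is approached as far as the arm can. A call with a number of a shift or a turn outside -1 to 1 is refused whole. A call with a gripper value outside its range is refused whole. The fingers move at their own pace and stop on an object; "force" is the grip in N (left out, the last holds). Time passes only in rows, so rows that do not move let the fingers close. It gives the time, the measured TCP pose, the force and the opening at its end, in the units of the state.
- manip.state(): the state, without advancing time (a new reading comes with each control period).
- viewer.snapshot(name): name is "side" or "top"; returns the picture (480x640x3 uint8, blue, green, red); there is no depth.
- viewer.camera_model(name): a dict with "K" (3x3 intrinsics, pixels), "extrinsics" (4x4, takes a point from camera to world coordinates). Camera axes: x right, y down, z forward; pixel columns grow to the right and rows downward; lengths in m; the calibration is good to about 2 mm. A picture is of the moment at which its call begins. camera_model takes no time and is no camera call.
- sign_off(): hands the job in, once; it reports no verdict.
The state is a dict: "time_s": time; "qpos": joint angles; "joint_velocities": joint speeds; "joint_torque": joint torques, N m; "tcp_pos": TCP position; "eef_rot": TCP orientation; "ft_force": force on the tool from outside, world axes, zero at the start; "wrist_torque": the same for the moment, N m; "width": opening from 0.0 (shut) to 1.0 (fully open).
Only numpy, scipy, OpenCV 4.12 (cv2) and the standard library are available. Lean on these libraries where they do the work, as an engineer would, in place of code of your own. Each camera call takes 0.05 s, during which the arm holds its last target.

TASK

Swing the red-framed spring guard of the sample unit aside against its spring until it is just past the upright keeper post, hold it there while you slide its bolt out behind the post, then ease the guard back onto the post and let go so that it stays open by itself. Then carry the amber bottle with the red cap upright to the tray that the guard covered and set it down gently, standing wholly on the white disc. Leave the bottle with the blue cap, the beaker and the blue box where they are, and leave the guard bolted open.

Things in the scene. Friction and masses are not known exactly. Their poses are not given: they have to be found in the camera images.
- guard (a joint): Angle of the spring guard, rad: 0 = closed over the tray (its spring returns it there when let go), grows anticlockwise from above, end stop 1.85. A level red-framed smoked plate 120 x 120 x 8 mm. Return torque 0.21 Nm closed, 0.68 at 1.55, 0.77 at the stop. With the bolt back it passes the post freely; wind it beyond 1.58 before sliding the bolt out; bolted, it rests at about 1.55.
- bolt (a joint): How far the slide bolt is out, m: 0 = fully back, 0.024 = fully out, away from the pivot along the middle of the guard, on its top; stays where left (1.5 N friction). A steel bar 10 x 10 mm, 120 mm long; tip 185 mm from the pivot axis when back, 209 mm when out. Beyond 0.009 it cannot pass the post; it holds safely from 0.016. Starts up to 5 mm out.
- pivot (a point): Point on the vertical hinge axis of the guard at the height of the guard's upper face (105 mm above the bench). Its axes are those of the sample unit: closed, the guard points along its -y; at 1.57 rad along its +x. The guard plate's centre is 120 mm from this axis.
- knob_centre (a point): Centre of the yellow upright knob, part of the bolt, by which the guard is swung and the bolt slid: a cylinder 18 mm in diameter, 40 mm high; this point is half-way up, 136.5 mm above the bench, top at 156.5 mm. It is 95 mm from the pivot axis with the bolt back, 119 mm with it out. Moves with guard and bolt; 2 to 8 N hold it against the spring.
- keeper_post (a point): Upright steel keeper post, 10 mm in diameter, top 128 mm above the bench, fixed to the unit 200 mm from the pivot axis in the direction the guard has at 1.50 rad. This point is on its axis, 111 mm above the bench, at the height of the bolt.
- tray_centre (a point): Middle of the tray's floor, 10 mm above the bench, 125 mm from the pivot axis: a white disc 80 mm in diameter in a square tray 110 mm wide inside, whose 5 mm walls rise to 60 mm above the bench. The closed guard hangs over it. Axes as for pivot; z is up. The unit itself is fixed, a white base plate 305 x 250 mm, 10 mm thick.
- amber_mid (a point): Centre, half-way up, of the amber bottle to be loaded: 80 mm high, lower body 38 mm in diameter up to 46 mm, red cap 26 mm in diameter over the top 20 mm, paper band; about 90 g; stands on the bench with this point 40 mm up. z is its axis.
- blank_mid (a point): Centre, half-way up, of a clear bottle with a blue cap, same size as the amber one; to be left alone. z is its axis.
- beaker: Clear beaker, 60 mm in diameter, 75 mm high, origin at the centre of its underside; to be left alone.
- kit_box: Blue closed box 150 x 90 x 50 mm, origin at the centre of its underside; to be left alone.
Things that resemble listed ones, but are neither listed nor needed, are in the scene too. Of the things like the part that bears amber_mid, leave any that is green or yellow; of the rest the larger one is meant.

How it is judged:
On the way, in this order (a step that is already met when the one before it is completed fails the run):
1. the guard is wound past the keeper post with its bolt still back (value of joint guard above 1.57 rad and value of joint bolt below 0.012 m), for 0.05 s.
2. the guard is bolted open behind the post and has been let go (value of joint guard between 1.47 and 1.66 rad and value of joint bolt above 0.016 m and distance between the grasp point and knob_centre above 0.05 m), for 0.3 s.
3. the amber bottle stands on the white disc in the tray (horizontal distance between amber_mid and tray_centre below 0.024 m and z of amber_mid in the frame of tray_centre between 0.034 and 0.046 m and angle between amber_mid's own z axis and vertical below 0.12 rad), for 0.2 s.
At the end, for the whole second after the job is handed in: The guard stays open by itself at 1.47 to 1.66 rad with its bolt at least 16 mm out behind the keeper post; the amber bottle stands upright (within 0.12 rad) and at rest on the tray floor, its axis within 24 mm of the tray's middle (all of step 3 and value of joint guard between 1.47 and 1.66 rad and value of joint bolt above 0.016 m and linear speed of amber below 0.02 m/s); the robot touches nothing.
It fails at once if the blue-capped bottle is moved by more than 25 mm or tipped (distance of blank_mid from where it was at the start of the episode above 0.025 m or angle between blank_mid's own z axis and vertical above 0.5 rad).
It fails at once if the beaker is moved by more than 25 mm or tipped (distance of beaker from where it was at the start of the episode above 0.025 m or angle between beaker's own z axis and vertical above 0.5 rad).
It fails at once if the blue box is moved by more than 25 mm (distance of kit_box from where it was at the start of the episode above 0.025 m).
It fails at once if the amber bottle is tipped by more than 0.6 rad (angle between amber_mid's own z axis and vertical above 0.6 rad).
It fails at once if the amber bottle is dropped or banged down (faster than 0.4 m/s less than 40 mm above the tray floor) (horizontal distance between amber_mid and tray_centre below 0.055 m and z of amber_mid in the frame of tray_centre below 0.08 m and linear speed of amber above 0.4 m/s).
It also fails if it takes over 64 s, if anything falls off the work surface, if the arm or the gripper's body presses on something with over 40 N, if the wrist force passes 120 N, or if a joint passes its speed limit or range.

## Working session

There is one attempt and no reset: what is moved stays moved. The work goes in short steps, Python scripts to look and compute and a tool call to move; the robot and the scene stay as the last step left them, time stands still between calls to the robot, and variables do not carry over. Pictures are saved under pics/ and viewed, and the job is handed in when it is done.

Besides the shell and the picture viewer there is one more tool, called as name([rows], argument=value, ...), one row to a line, values as JSON. play_rows: Moves the arm, as the interface text tells. Its arguments: {"type":"object","properties":{"steps":{"type":"array"},"force":{"type":"number"}},"required":["steps"]}

```bash
ls; mkdir -p pics; python3 - <<'E'
from rig import manip, viewer
import cv2, numpy as np
for n in("side","top"):
    im=viewer.snapshot(n); cv2.imwrite(f"pics/{n}0.png",im)
    m=viewer.camera_model(n); print(n,np.round(m["K"],1).tolist(),np.round(m["extrinsics"],4).tolist())
s=manip.state(); print(s, manip.grip_depth)
E
```

```text
pics
side [[592.8, 0.0, 332.1], [0.0, 592.8, 242.3], [0.0, 0.0, 1.0]] [[0.9995, -0.0131, 0.0279, 0.5097], [-0.0293, -0.6815, 0.7312, -1.0278], [0.0095, -0.7317, -0.6816, 1.068], [0.0, 0.0, 0.0, 1.0]]
top [[467.1, 0.0, 311.4], [0.0, 467.1, 242.5], [0.0, 0.0, 1.0]] [[0.0242, -0.9841, 0.1758, 0.3615], [-0.9997, -0.0232, 0.008, 0.0204], [-0.0038, -0.176, -0.9844, 1.345], [0.0, 0.0, 0.0, 1.0]]
{'time_s': 0.1, 'qpos': array([ 1.10779328,  0.41185597, -0.0127224 ,  1.59698698,  0.0055998 ,
        1.13433661, -0.08223122]), 'joint_velocities': array([-0.00095203,  0.00058689,  0.0006452 , -0.00159339, -0.00016191,
        0.00115648,  0.00016672]), 'joint_torque': array([ 2.42370850e-03, -6.01829052e+01,  6.84116688e-01, -3.00086260e+01,
        1.40121314e-02,  6.44701198e-03,  5.83244992e-05]), 'tcp_pos': array([ 0.24017702, -0.57649402,  0.23050377]), 'eef_rot': array([[ 3.84628219e-01, -9.23071315e-01, -6.92976678e-04],
       [-9.23070278e-01, -3.84628829e-01,  1.38790540e-03],
       [-1.54767447e-03,  1.05838594e-04, -9.99998797e-01]]), 'ft_force': array([-0.10455175,  0.39851072, -0.52726593]), 'wrist_torque': array([ 0.00111516,  0.00185136, -0.00174678]), 'width': 0.9957641070739108} 0.0187
```

View pics/side0.png

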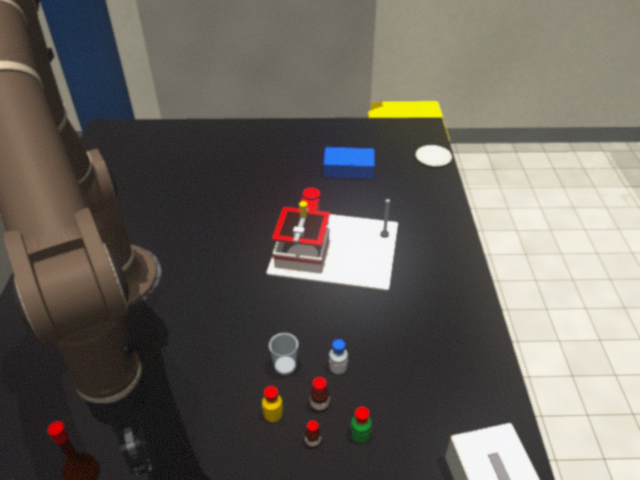

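View pics/top0.png

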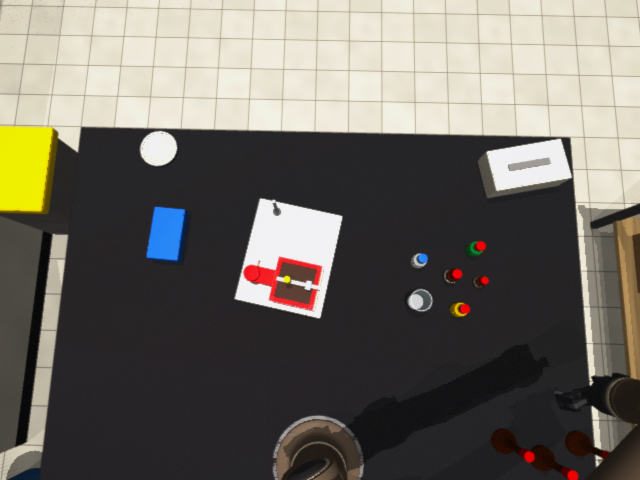

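```bash
python3 - <<'E'
import cv2, numpy as np
s=cv2.imread("pics/side0.png"); t=cv2.imread("pics/top0.png")
a=cv2.resize(s[320:460,240:400],None,fx=4,fy=4,interpolation=cv2.INTER_CUBIC)
cv2.imwrite("pics/c1.png",a)
b=cv2.resize(t[380:480,440:640],None,fx=3.5,fy=3.5,interpolation=cv2.INTER_CUBIC)
cv2.imwrite("pics/c2.png",np.clip(b*1.8,0,255).astype('uint8'))
cv2.imwrite("pics/c3.png",cv2.resize(t[190:330,225:365],None,fx=4.2,fy=4.2,interpolation=cv2.INTER_CUBIC))
cv2.imwrite("pics/c4.png",cv2.resize(s[170:300,255:415],None,fx=4.5,fy=4.5,interpolation=cv2.INTER_CUBIC))
E
```

```text
(no output)
```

View pics/c1.png

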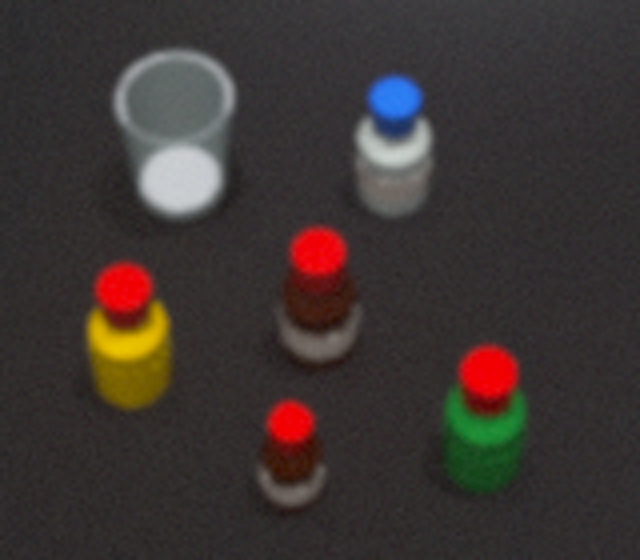

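View pics/c2.png

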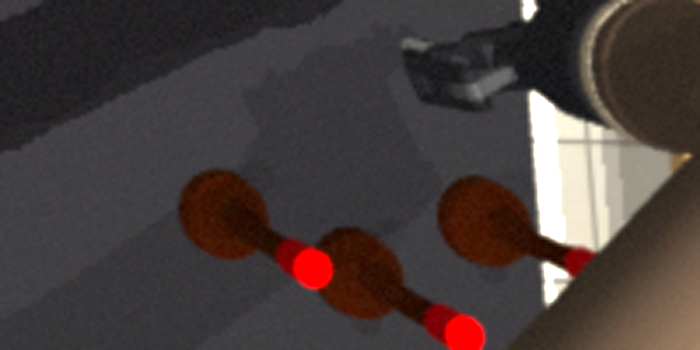

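View pics/c3.png

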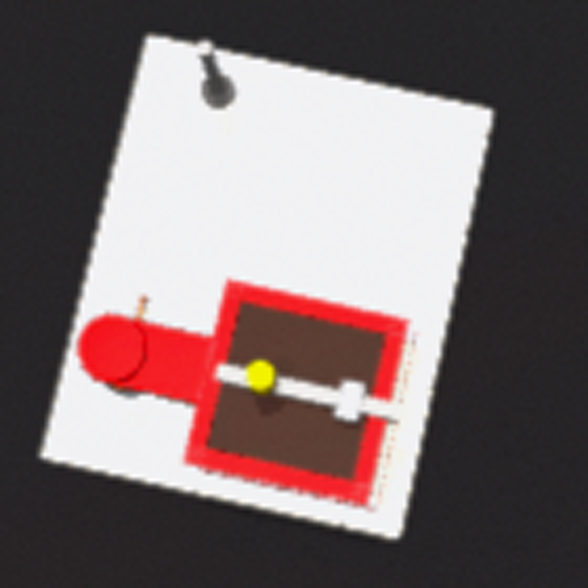

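View pics/c4.png

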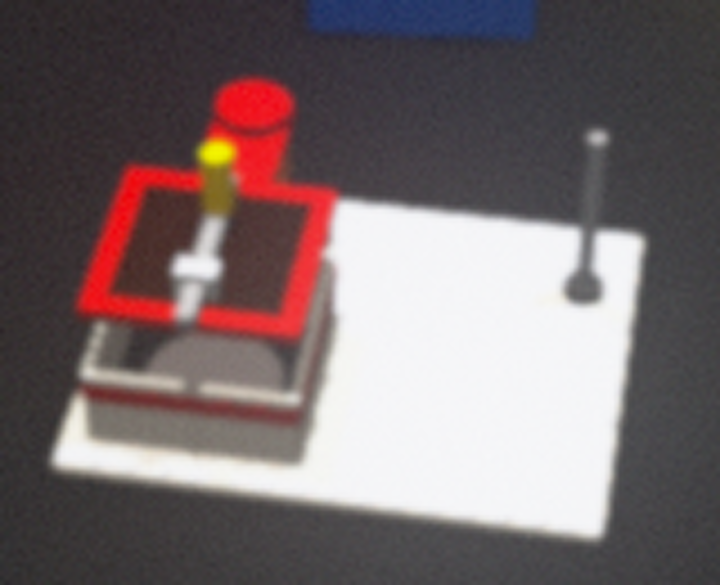

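Candidates with a red cap: top (454,275)/side (319,394) is amber and larger. Top (482,281)/side (313,433) is amber and smaller. Yellow is at side (272,404), green at side (361,425). The flasks at top (503,440)… are large, long-necked and bandless, so they are not bottles of this type. The crop confirms (319,394) as the target: amber, red cap, paper band, larger of the two. Next I measure it and check its size.

```bash
cat > h.py <<'E'
import cv2, numpy as np
from rig import viewer, manip
def ray(n,uv):
    m=viewer.camera_model(n);K=np.array(m["K"]);E=np.array(m["extrinsics"])
    d=E[:3,:3]@np.linalg.solve(K,[uv[0],uv[1],1.]);return E[:3,3],d
def plane(n,uv,z):
    o,d=ray(n,uv);return o+d*(z-o[2])/d[2]
def tri(a,b):
    A=np.zeros((3,3));B=np.zeros(3)
    for n,uv in(("side",a),("top",b)):
        o,d=ray(n,uv);d=d/np.linalg.norm(d);P=np.eye(3)-np.outer(d,d);A+=P;B+=P@o
    return np.linalg.solve(A,B)
def blobs(im,lo,hi,amin=8):
    h=cv2.cvtColor(im,cv2.COLOR_BGR2HSV);m=cv2.inRange(h,np.array(lo),np.array(hi))
    n,l,s,c=cv2.connectedComponentsWithStats(m)
    return [(c[i].round(1).tolist(),s[i].tolist()) for i in range(1,n) if s[i,4]>=amin],m
E
python3 - <<'E'
from h import *
for n in("side","top"):
    im=cv2.imread(f"pics/{n}0.png")
    for nm,lo,hi in(("yel",(22,150,190),(35,255,255)),("red",(0,200,235),(4,255,255)),("blue",(100,120,150),(120,255,255))):
        for b in blobs(im,lo,hi)[0]:print(n,nm,b)
    m=(im.min(2)>190).astype(np.uint8)
    if n=="top":
        cs=max([c for c in cv2.findContours(m,0,2)[0] if 230<c[:,0,0].mean()<350 and 190<c[:,0,1].mean()<330],key=cv2.contourArea)
        print(cv2.minAreaRect(cs)); q=cv2.boxPoints(cv2.minAreaRect(cs));print(q,[plane(n,p,.01).round(4) for p in q])
E
```

```text
side yel ([406.8, 109.3], [368, 101, 74, 16, 1015])
side yel ([302.9, 203.6], [300, 202, 7, 4, 25])
side yel ([271.2, 404.8], [263, 399, 18, 11, 99])
side red ([318.5, 382.1], [315, 379, 8, 7, 17])
side red ([270.5, 391.0], [266, 388, 9, 7, 23])
side red ([362.0, 412.6], [357, 409, 10, 9, 41])
side red ([312.2, 425.2], [309, 422, 7, 7, 24])
side blue ([349.1, 156.4], [324, 147, 51, 20, 932])
side blue ([338.2, 344.1], [332, 339, 13, 11, 112])
top yel ([23.2, 166.8], [0, 126, 53, 85, 3972])
top yel ([286.6, 278.8], [284, 276, 6, 7, 35])
top yel ([458.2, 310.0], [455, 303, 11, 13, 43])
top red ([480.9, 245.3], [477, 242, 8, 8, 41])
top red ([457.9, 272.8], [455, 270, 6, 8, 29])
top red ([484.8, 279.6], [482, 277, 6, 6, 21])
top red ([465.9, 308.0], [463, 305, 6, 8, 29])
top red ([572.3, 475.4], [568, 471, 9, 9, 59])
top blue ([165.5, 233.2], [147, 207, 38, 54, 1608])
top blue ([422.7, 257.8], [418, 254, 10, 9, 69])
((288.7836608886719, 257.10394287109375), (86.8707275390625, 104.63462829589844), 12.994616508483887)
[[234.6966  298.31464]
 [258.22467 196.35954]
 [342.87073 215.89325]
 [319.34265 317.84833]] [array([0.4336, 0.2454, 0.01  ]), array([0.7348, 0.1917, 0.01  ]), array([ 0.6814, -0.0591,  0.01  ]), array([0.3846, 0.0036, 0.01  ])]
```

```bash
python3 - <<'E'
from h import *
P=lambda *a:print(*[x.round(4) if hasattr(x,'round') else x for x in a])
pt=tri((387.7,200.4),(273.6,201.4));P("post tri",pt, plane("top",(273.6,201.4),.128),plane("side",(387.7,200.4),.128))
kt=tri((302.6,203.6),(286.6,278.8));P("knob",kt,plane("top",(286.6,278.8),.1565),plane("side",(302.6,203.6),.1565))
c=np.array([[.4336,.2454],[.7348,.1917],[.6814,-.0591],[.3846,.0036]])
ux=(c[1]-c[0])+(c[2]-c[3]);ang1=np.arctan2(ux[1],ux[0]);uy=(c[0]-c[3])+(c[1]-c[2]);P("yaw",ang1,np.arctan2(-uy[0],uy[1]))
yaw=(ang1+np.arctan2(-uy[0],uy[1]))/2
R=np.array([[np.cos(yaw),-np.sin(yaw)],[np.sin(yaw),np.cos(yaw)]])
for p in(pt,plane("top",(273.6,201.4),.128)):
    piv=p[:2]-.2*R@[np.sin(1.5),-np.cos(1.5)];P("piv",piv, "knob in unit",R.T@(kt[:2]-piv))
# guard red frame top view, z=.105
im=cv2.imread("pics/top0.png");h=cv2.cvtColor(im,cv2.COLOR_BGR2HSV)
m=(cv2.inRange(h,(0,150,120),(8,255,255))|cv2.inRange(h,(172,150,120),(180,255,255)))
m[:, :268]=0;m[:,340:]=0;m[:240]=0;m[330:]=0
cs=max(cv2.findContours(m,0,2)[0],key=cv2.contourArea);q=cv2.boxPoints(cv2.minAreaRect(cs));
g=np.array([plane("top",p,.105) for p in q]);P(q,g,g.mean(0))
# pivot disc center crop c3 (112,348) 
pc=plane("top",(225+112/4.2,190+348/4.2),.105);P("disc@.105",pc, tri((255+255/4.5,170+104/4.5),(225+112/4.2,190+348/4.2)))
P("bottle",tri((318.5,382.1),(457.9,272.8)),plane("top",(457.9,272.8),.08),plane("side",(318.5,382.1),.08))
P("small",tri((312.2,425.2),(484.8,279.6)),plane("top",(484.8,279.6),.08))
P("blank",tri((338.2,342.5),(423,257.5)))
P("yellow",plane("top",(465.9,308),.08)); P("green",plane("top",(480.9,245.3),.08))
P("beaker bottom", plane("side",(285,365.5),0),"rim top",plane("top",(420,300),.04))
E
```

```text
post tri [0.6913 0.135  0.1258] [0.6888 0.1346 0.128 ] [0.6928 0.133  0.128 ]
knob [0.479  0.0911 0.1548] [0.4783 0.0909 0.1565] [0.4795 0.0891 0.1565]
yaw -0.1922 -0.205
piv [0.4985 0.1882] knob in unit [-0.     -0.0991]
piv [0.496  0.1878] knob in unit [ 0.0024 -0.0982]
[[261.4823 298.3294]
 [271.1529 254.8117]
 [321.447  265.9882]
 [311.7764 309.5058]] [[0.4302 0.1586 0.105 ]
 [0.5469 0.1376 0.105 ]
 [0.5199 0.002  0.105 ]
 [0.4041 0.0251 0.105 ]] [0.4753 0.0809 0.105 ]
disc@.105 [0.4971 0.1877 0.105 ] [0.4988 0.1872 0.1107]
bottle [ 0.5124 -0.3686  0.0822] [ 0.5133 -0.3692  0.08  ] [ 0.5118 -0.3672  0.08  ]
small [ 0.4987 -0.4484  0.0606] [ 0.4965 -0.4414  0.08  ]
blank [ 0.5531 -0.2745  0.0829]
yellow [ 0.419  -0.3877  0.08  ]
green [ 0.5906 -0.4345  0.08  ]
beaker bottom [ 0.4402 -0.2701  0.    ] rim top [ 0.4397 -0.2742  0.04  ]
```

The side crop shows the larger amber bottle's cap at (318.5,382). Triangulated height is 82 mm, against 61 mm for the small one, so it is the target. The knob top is at side (303,204)/top (287,279). The bolt is about 4 mm out. I turn the tool first, then move over the knob.

play_rows([
  {"az":-0.94,"fingers":50},
  {"az":-0.94},
  {"az":-0.94},
  {"az":-0.94},
  {"az":-0.94},
  {"az":-0.94},
  {"az":-0.94},
  {"az":-0.94},
  {"az":-0.94},
  {"az":-0.94},
  {},
], force=40)

```text
validation failed for argument at $.st...
```

```bash
cat >> h.py <<'E'
PIV=np.array([.498,.188]);YAW=-.198
def go(x,y,z,yawdeg=None):
    s=manip.state();R=s["eef_rot"];p=s["tcp_pos"]
    d=R.T@(np.array([x,y,z])-p)/.025
    yw=np.degrees(np.arctan2(R[1,0],R[0,0]))
    print("t",round(s["time_s"],2),"tcp",p.round(4),"yaw",yw.round(1),"w",round(s["width"],3),"F",s["ft_force"].round(1),"shift units",d.round(2), "az units",None if yawdeg is None else round(-(yawdeg-yw)/6,2))
    print("tilt",R[:,2].round(4),"q",s["qpos"].round(2))
def polar():
    s=manip.state();v=s["tcp_pos"][:2]-PIV;r=np.hypot(*v)
    print("guard~",round(np.arctan2(v[1],v[0])-YAW+np.pi/2,3),"r",round(r,4),"w",round(s["width"]*85.4,1))
E
python3 -c "
from h import *
go(.479,.0905,.23,-11.3)"
```

```text
t 0.1 tcp [ 0.2402 -0.5765  0.2305] yaw -67.4 w 0.996 F [-0.1  0.4 -0.5] shift units [-20.95 -19.08   0.05] az units -9.35
tilt [-7.0e-04  1.4e-03 -1.0e+00] q [ 1.11  0.41 -0.01  1.6   0.01  1.13 -0.08]
```

play_rows([
  {"x":0,"y":0,"z":0,"ax":0,"ay":0,"az":-0.94,"fingers":50},
  {"x":0,"y":0,"z":0,"ax":0,"ay":0,"az":-0.94,"fingers":50},
], force=40)

```text
time_s: 0.27
tcp_pos: [0.2401, -0.576, 0.2295]
eef_rot: [[0.56, -0.828, -0.002], [-0.828, -0.56, 0.003], [-0.003, -0.0, -1.0]]
ft_force: [0.3, 0.4, -0.8]
width: 0.751
```

play_rows([
  {"x":0,"y":0,"z":0,"ax":0,"ay":0,"az":-0.94,"fingers":50},
  {"x":0,"y":0,"z":0,"ax":0,"ay":0,"az":-0.94,"fingers":50},
  {"x":0,"y":0,"z":0,"ax":0,"ay":0,"az":-0.94,"fingers":50},
  {"x":0,"y":0,"z":0,"ax":0,"ay":0,"az":-0.94,"fingers":50},
  {"x":0,"y":0,"z":0,"ax":0,"ay":0,"az":-0.94,"fingers":50},
  {"x":0,"y":0,"z":0,"ax":0,"ay":0,"az":-0.94,"fingers":50},
  {"x":0,"y":0,"z":0,"ax":0,"ay":0,"az":-0.94,"fingers":50},
  {"x":0,"y":0,"z":0,"ax":0,"ay":0,"az":0,"fingers":50},
])

```text
time_s: 0.93
tcp_pos: [0.239, -0.5736, 0.2251]
eef_rot: [[0.97, -0.244, -0.005], [-0.244, -0.97, 0.011], [-0.008, -0.009, -1.0]]
ft_force: [0.1, 0.4, 0.2]
width: 0.589
```

```bash
python3 -c "
from h import *
go(.479,.0905,.23,-11.3)"
```

```text
t 0.93 tcp [ 0.239  -0.5736  0.2251] yaw -14.1 w 0.589 F [0.1 0.4 0.2] shift units [  2.83 -28.1    0.03] az units -0.47
tilt [-0.0053  0.0105 -0.9999] q [ 1.24  0.43 -0.2   1.59  0.09  1.14  0.77]
```

play_rows([
  {"x":0.1,"y":-1,"z":-0.05,"ax":0,"ay":0,"az":-0.02,"fingers":50},
  {"x":0.1,"y":-1,"z":-0.05,"ax":0,"ay":0,"az":-0.02,"fingers":50},
  {"x":0.1,"y":-1,"z":-0.05,"ax":0,"ay":0,"az":-0.02,"fingers":50},
  {"x":0.1,"y":-1,"z":-0.05,"ax":0,"ay":0,"az":-0.02,"fingers":50},
  {"x":0.1,"y":-1,"z":-0.05,"ax":0,"ay":0,"az":-0.02,"fingers":50},
  {"x":0.1,"y":-1,"z":-0.05,"ax":0,"ay":0,"az":-0.02,"fingers":50},
  {"x":0.1,"y":-1,"z":-0.05,"ax":0,"ay":0,"az":-0.02,"fingers":50},
  {"x":0.1,"y":-1,"z":-0.05,"ax":0,"ay":0,"az":-0.02,"fingers":50},
  {"x":0.1,"y":-1,"z":-0.05,"ax":0,"ay":0,"az":-0.02,"fingers":50},
  {"x":0.1,"y":-1,"z":-0.05,"ax":0,"ay":0,"az":-0.02,"fingers":50},
  {"x":0.1,"y":-1,"z":-0.05,"ax":0,"ay":0,"az":-0.02,"fingers":50},
  {"x":0.1,"y":-1,"z":-0.05,"ax":0,"ay":0,"az":-0.02,"fingers":50},
])

```text
time_s: 1.93
tcp_pos: [0.3424, -0.2826, 0.2389]
eef_rot: [[0.962, -0.272, -0.01], [-0.272, -0.962, 0.015], [-0.014, -0.012, -1.0]]
ft_force: [0.8, 0.4, -0.6]
width: 0.585
```

```bash
python3 -c "
from h import *
go(.479,.0905,.23,-11.3)"
```

```text
t 1.93 tcp [ 0.3424 -0.2826  0.2389] yaw -15.8 w 0.585 F [ 0.8  0.4 -0.6] shift units [  1.2  -15.84   0.52] az units -0.75
tilt [-0.0099  0.0149 -0.9998] q [ 0.93  0.13 -0.38  1.97  0.04  1.07  0.26]
```

play_rows([
  {"x":0.07,"y":-1,"z":0,"ax":-0.02,"ay":0.02,"az":-0.08,"fingers":50},
  {"x":0.07,"y":-1,"z":0,"ax":-0.02,"ay":0.02,"az":-0.08,"fingers":50},
  {"x":0.07,"y":-1,"z":0,"ax":-0.02,"ay":0.02,"az":-0.08,"fingers":50},
  {"x":0.07,"y":-1,"z":0,"ax":-0.02,"ay":0.02,"az":-0.08,"fingers":50},
  {"x":0.07,"y":-1,"z":0,"ax":-0.02,"ay":0.02,"az":-0.08,"fingers":50},
  {"x":0.07,"y":-1,"z":0,"ax":-0.02,"ay":0.02,"az":-0.08,"fingers":50},
  {"x":0.07,"y":-1,"z":0,"ax":-0.02,"ay":0.02,"az":-0.08,"fingers":50},
  {"x":0.07,"y":-1,"z":0,"ax":-0.02,"ay":0.02,"az":-0.08,"fingers":50},
  {"x":0.07,"y":-1,"z":0,"ax":-0.02,"ay":0.02,"az":-0.08,"fingers":50},
  {"x":0.07,"y":-1,"z":0,"ax":-0.02,"ay":0.02,"az":-0.08,"fingers":50},
  {"x":0.07,"y":-1,"z":0,"ax":-0.02,"ay":0.02,"az":-0.08,"fingers":50},
  {"x":0.07,"y":-1,"z":0,"ax":-0.02,"ay":0.02,"az":-0.08,"fingers":50},
  {"x":0.07,"y":-1,"z":0,"ax":-0.02,"ay":0.02,"az":-0.08,"fingers":50},
  {"x":0.07,"y":-0.6,"z":0,"ax":0,"ay":0,"az":0,"fingers":50},
  {"x":0,"y":0,"z":0,"ax":0,"ay":0,"az":0,"fingers":50},
])

```text
time_s: 3.18
tcp_pos: [0.4508, 0.0634, 0.2388]
eef_rot: [[0.977, -0.213, 0.014], [-0.213, -0.977, -0.017], [0.017, 0.014, -1.0]]
ft_force: [-0.8, 0.2, -0.9]
width: 0.583
```

```bash
cat >> h.py <<'E'
_go=go
def go(*a):
    _go(*a);R=manip.state()["eef_rot"]
    print("fix ax,ay units",(R.T@np.cross(R[:,2],[0,0,-1])/.10472).round(2)[:2])
E
python3 -c "
from h import *
go(.479,.0905,.124,-11.3)"
```

```text
t 3.18 tcp [0.4508 0.0634 0.2388] yaw -12.3 w 0.583 F [-0.8  0.2 -0.9] shift units [ 0.8  -1.36  4.59] az units -0.16
tilt [ 0.0137 -0.0171 -0.9998] q [ 0.4   0.17 -0.73  1.95  0.15  1.06 -0.61]
fix ax,ay units [ 0.13 -0.16]
```

play_rows([
  {"x":0.4,"y":-0.7,"z":0,"ax":0.07,"ay":-0.08,"az":-0.08,"fingers":50},
  {"x":0.4,"y":-0.66,"z":0.3,"ax":0.06,"ay":-0.08,"az":-0.08,"fingers":50},
  {"x":0,"y":0,"z":0.6,"ax":0,"ay":0,"az":0,"fingers":50},
  {"x":0,"y":0,"z":0.6,"ax":0,"ay":0,"az":0,"fingers":50},
  {"x":0,"y":0,"z":0,"ax":0,"ay":0,"az":0,"fingers":50},
])

```text
time_s: 3.6
tcp_pos: [0.4781, 0.0914, 0.1997]
eef_rot: [[0.978, -0.209, -0.001], [-0.209, -0.978, -0.001], [-0.001, 0.001, -1.0]]
ft_force: [-0.7, 0.1, 0.3]
width: 0.584
```

```bash
python3 -c "
from h import *
go(.479,.0905,.124,-11.3)"
```

```text
t 3.6 tcp [0.4781 0.0914 0.1997] yaw -12.1 w 0.584 F [-0.7  0.1  0.3] shift units [0.05 0.02 3.03] az units -0.13
tilt [-0.0011 -0.0013 -1.    ] q [ 0.32  0.29 -0.72  1.92  0.23  1.01 -0.71]
fix ax,ay units [0.01 0.01]
```

play_rows([
  {"x":0.02,"y":0,"z":0.8,"ax":0,"ay":0,"az":-0.05,"fingers":50},
  {"x":0.02,"y":0,"z":0.8,"ax":0,"ay":0,"az":-0.05,"fingers":50},
  {"x":0,"y":0,"z":0.8,"ax":0,"ay":0,"az":0,"fingers":50},
  {"x":0,"y":0,"z":0.3,"ax":0,"ay":0,"az":0,"fingers":50},
  {"x":0,"y":0,"z":0,"ax":0,"ay":0,"az":0,"fingers":50},
])

```text
time_s: 4.02
tcp_pos: [0.4794, 0.0867, 0.132]
eef_rot: [[0.977, -0.211, -0.001], [-0.211, -0.977, -0.004], [0.0, 0.004, -1.0]]
ft_force: [-0.8, -0.3, 0.7]
width: 0.585
```

```bash
python3 -c "
from h import *
go(.479,.0905,.124,-11.3)
cv2.imwrite('pics/s1.png',cv2.resize(viewer.snapshot('side')[130:330,200:460],None,fx=3,fy=3))
cv2.imwrite('pics/t1.png',cv2.resize(viewer.snapshot('top')[190:340,220:420],None,fx=4,fy=4))
"
```

```text
t 4.02 tcp [0.4794 0.0867 0.132 ] yaw -12.2 w 0.585 F [-0.8 -0.3  0.7] shift units [-0.05 -0.15  0.32] az units -0.15
tilt [-6.0e-04 -3.8e-03 -1.0e+00] q [ 0.28  0.38 -0.68  2.    0.31  0.87 -0.79]
fix ax,ay units [ 0.04 -0.  ]
```

View pics/s1.png

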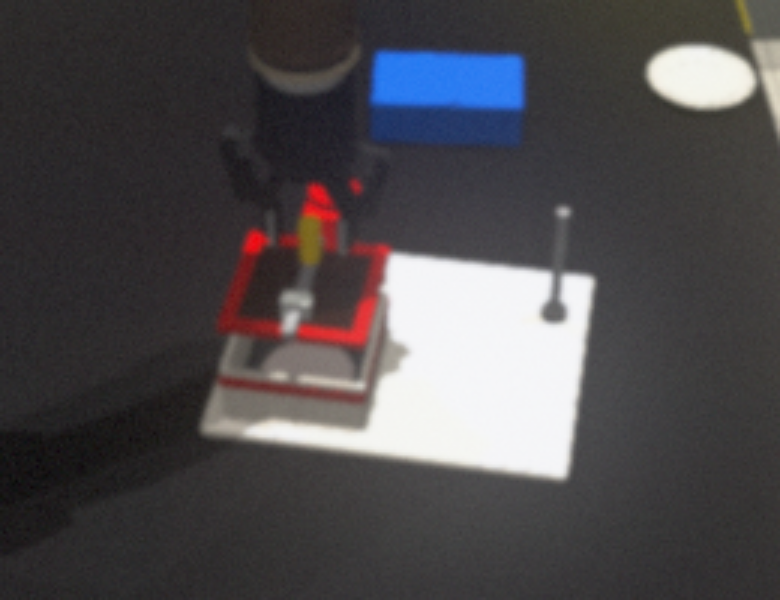

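The side view shows the knob (about 310,240 in the crop) between the two fingers. I lower a little and close.

play_rows([
  {"x":-0.05,"y":-0.15,"z":0.3,"ax":0.04,"ay":0,"az":-0.15,"fingers":50},
  {"x":0,"y":0,"z":0,"ax":0,"ay":0,"az":0,"fingers":0},
  {"x":0,"y":0,"z":0,"ax":0,"ay":0,"az":0,"fingers":0},
  {"x":0,"y":0,"z":0,"ax":0,"ay":0,"az":0,"fingers":0},
  {"x":0,"y":0,"z":0,"ax":0,"ay":0,"az":0,"fingers":0},
  {"x":0,"y":0,"z":0,"ax":0,"ay":0,"az":0,"fingers":0},
], force=40)

```text
time_s: 4.62
tcp_pos: [0.4805, 0.0917, 0.1288]
eef_rot: [[0.981, -0.195, 0.006], [-0.195, -0.981, 0.001], [0.005, -0.002, -1.0]]
ft_force: [-0.4, 0.2, -2.3]
width: 0.196
```

```bash
python3 -c "
from h import *
go(.479,.0905,.124,-11.3);polar()
"
```

```text
t 4.62 tcp [0.4805 0.0917 0.1288] yaw -11.3 w 0.196 F [-0.4  0.2 -2.3] shift units [-0.05  0.06  0.19] az units 0.01
tilt [ 5.7e-03  9.0e-04 -1.0e+00] q [ 0.27  0.39 -0.68  2.    0.32  0.86 -0.79]
fix ax,ay units [-0.02 -0.05]
guard~ 0.018 r 0.0979 w 16.7
```

Gripped (opening 16.7 mm on an 18 mm knob, radius 98 mm). I start the swing with the tool turning along the arc.

play_rows([
  {"x":0.34,"y":-0.02,"z":0,"ax":0,"ay":0,"az":-0.83,"fingers":0},
  {"x":0.34,"y":-0.02,"z":0,"ax":0,"ay":0,"az":-0.83,"fingers":0},
  {"x":0.34,"y":-0.02,"z":0,"ax":0,"ay":0,"az":-0.83,"fingers":0},
  {"x":0.34,"y":-0.02,"z":0,"ax":0,"ay":0,"az":-0.83,"fingers":0},
])

```text
time_s: 4.95
tcp_pos: [0.5137, 0.091, 0.1288]
eef_rot: [[0.987, 0.159, 0.004], [0.159, -0.987, -0.0], [0.004, 0.001, -1.0]]
ft_force: [0.6, 1.8, -2.5]
width: 0.195
```

```bash
python3 -c "
from h import *
go(.479,.0905,.124,-11.3);polar()
"
```

```text
t 4.95 tcp [0.5137 0.091  0.1288] yaw 9.2 w 0.195 F [ 0.6  1.8 -2.5] shift units [-1.37 -0.2   0.19] az units 3.41
tilt [ 4.4e-03 -1.0e-04 -1.0e+00] q [ 0.31  0.46 -0.74  1.92  0.39  0.91 -0.47]
fix ax,ay units [ 0.01 -0.04]
guard~ 0.358 r 0.0983 w 16.7
```

Very good tracking. I continue with the same rows.

play_rows([
  {"x":0.34,"y":-0.02,"z":0,"ax":0,"ay":0,"az":-0.83,"fingers":0},
  {"x":0.34,"y":-0.02,"z":0,"ax":0,"ay":0,"az":-0.83,"fingers":0},
  {"x":0.34,"y":-0.02,"z":0,"ax":0,"ay":0,"az":-0.83,"fingers":0},
  {"x":0.34,"y":-0.02,"z":0,"ax":0,"ay":0,"az":-0.83,"fingers":0},
  {"x":0.34,"y":-0.02,"z":0,"ax":0,"ay":0,"az":-0.83,"fingers":0},
  {"x":0.34,"y":-0.02,"z":0,"ax":0,"ay":0,"az":-0.83,"fingers":0},
])

```text
time_s: 5.45
tcp_pos: [0.5618, 0.1118, 0.1288]
eef_rot: [[0.765, 0.644, 0.003], [0.644, -0.765, 0.001], [0.003, 0.001, -1.0]]
ft_force: [-2.8, 1.1, -0.6]
width: 0.19
```

```bash
python3 -c "
from h import *
go(.479,.0905,.124,-11.3);polar()
"
```

```text
t 5.45 tcp [0.5618 0.1118 0.1288] yaw 40.1 w 0.19 F [-2.8  1.1 -0.6] shift units [-3.09 -1.48  0.18] az units 8.56
tilt [ 0.0026  0.0012 -1.    ] q [ 0.33  0.58 -0.84  1.79  0.51  1.   -0.02]
fix ax,ay units [ 0.01 -0.03]
guard~ 0.896 r 0.0994 w 16.2
```

play_rows([
  {"x":0.35,"y":-0.05,"z":0,"ax":0,"ay":0,"az":-0.83,"fingers":0},
  {"x":0.35,"y":-0.05,"z":0,"ax":0,"ay":0,"az":-0.83,"fingers":0},
  {"x":0.35,"y":-0.05,"z":0,"ax":0,"ay":0,"az":-0.83,"fingers":0},
  {"x":0.35,"y":-0.04,"z":0,"ax":0,"ay":0,"az":-0.83,"fingers":0},
  {"x":0.35,"y":-0.04,"z":0,"ax":0,"ay":0,"az":-0.83,"fingers":0},
])

```text
time_s: 5.87
tcp_pos: [0.5886, 0.1457, 0.1288]
eef_rot: [[0.414, 0.91, 0.002], [0.91, -0.414, -0.002], [-0.001, 0.003, -1.0]]
ft_force: [-1.7, -1.7, -0.7]
width: 0.197
```

```bash
python3 -c "
from h import *
go(.479,.0905,.124,-11.3);polar()
"
```

```text
t 5.87 tcp [0.5886 0.1457 0.1288] yaw 65.6 w 0.197 F [-1.7 -1.7 -0.7] shift units [-3.82 -3.08  0.19] az units 12.81
tilt [ 0.0024 -0.0018 -1.    ] q [ 0.31  0.67 -0.92  1.71  0.6   1.07  0.33]
fix ax,ay units [0.03 0.01]
guard~ 1.332 r 0.1 w 16.9
```

play_rows([
  {"x":0.05,"y":-0.12,"z":0,"ax":0,"ay":0,"az":0,"fingers":0},
  {"x":0.05,"y":-0.12,"z":0,"ax":0,"ay":0,"az":-0.2,"fingers":0},
])

```text
time_s: 6.03
tcp_pos: [0.5857, 0.1499, 0.1288]
eef_rot: [[0.395, 0.918, 0.003], [0.918, -0.395, -0.002], [-0.001, 0.004, -1.0]]
ft_force: [0.5, -2.1, 1.4]
width: 0.194
```

```bash
python3 -c "
from h import *
go(.479,.0905,.124,-11.3);polar();s=manip.state();print(s['eef_rot'].T@s['ft_force'])
"
```

```text
t 6.03 tcp [0.5857 0.1499 0.1288] yaw 66.7 w 0.194 F [ 0.5 -2.1  1.4] shift units [-3.87 -2.98  0.18] az units 13.0
tilt [ 0.0033 -0.0021 -1.    ] q [ 0.3   0.66 -0.93  1.71  0.6   1.07  0.34]
fix ax,ay units [0.04 0.01]
guard~ 1.359 r 0.0957 w 16.6
[-1.70305808  1.28951604 -1.4400178 ]
```

play_rows([
  {"x":0.3,"y":-0.02,"z":0,"ax":0,"ay":0,"az":-0.75,"fingers":0},
  {"x":0.3,"y":-0.02,"z":0,"ax":0,"ay":0,"az":-0.75,"fingers":0},
  {"x":0.3,"y":-0.02,"z":0,"ax":0,"ay":0,"az":-0.75,"fingers":0},
  {"x":0.3,"y":-0.02,"z":0,"ax":0,"ay":0,"az":-0.75,"fingers":0},
  {"x":0,"y":0,"z":0,"ax":0,"ay":0,"az":0,"fingers":0},
])

```text
time_s: 6.45
tcp_pos: [0.5916, 0.1708, 0.1286]
eef_rot: [[0.094, 0.996, 0.002], [0.995, -0.094, -0.015], [-0.015, 0.003, -1.0]]
ft_force: [-2.5, -4.3, 1.7]
width: 0.198
```

```bash
python3 -c "
from h import *
go(.479,.0905,.124,-11.3);polar();s=manip.state();print(s['eef_rot'].T@s['ft_force'])
cv2.imwrite('pics/s2.png',cv2.resize(viewer.snapshot('side')[130:330,200:460],None,fx=3,fy=3))
cv2.imwrite('pics/t2.png',cv2.resize(viewer.snapshot('top')[170:340,220:400],None,fx=3.5,fy=3.5))
"
```

```text
t 6.45 tcp [0.5916 0.1708 0.1286] yaw 84.6 w 0.198 F [-2.5 -4.3  1.7] shift units [-3.62 -4.18  0.23] az units 15.99
tilt [ 0.0021 -0.0154 -0.9999] q [ 0.28  0.71 -0.98  1.68  0.66  1.13  0.58]
fix ax,ay units [0.03 0.14]
guard~ 1.587 r 0.0952 w 16.9
[-4.58330056 -2.05401639 -1.65509457]
```

View pics/s2.png

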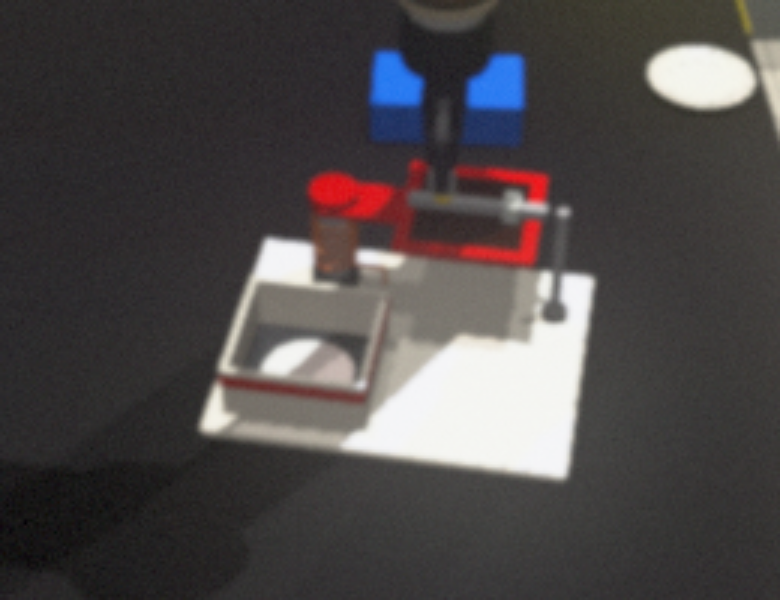

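View pics/t2.png

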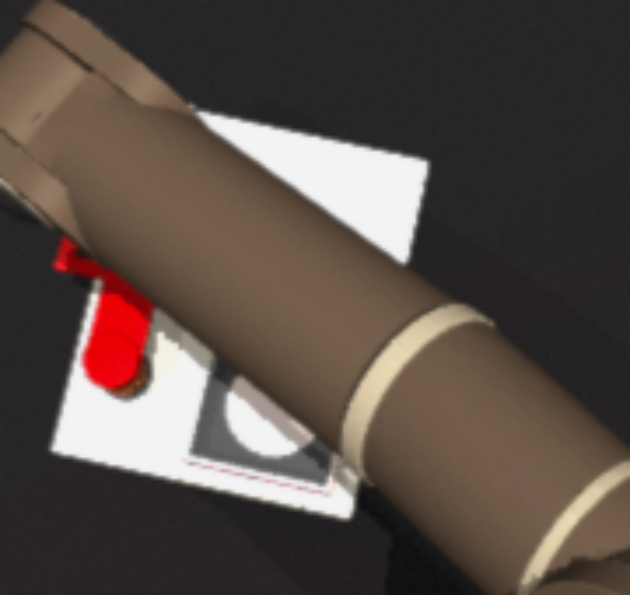

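play_rows([
  {"x":0.2,"y":0,"z":0.05,"ax":0,"ay":0.07,"az":0,"fingers":0},
  {"x":0.15,"y":0,"z":0,"ax":0,"ay":0.07,"az":0,"fingers":0},
  {"x":0.1,"y":0,"z":0,"ax":0,"ay":0,"az":0,"fingers":0},
])

```text
time_s: 6.8
tcp_pos: [0.5928, 0.1746, 0.1286]
eef_rot: [[0.113, 0.994, 0.004], [0.994, -0.113, -0.01], [-0.01, 0.005, -1.0]]
ft_force: [-2.7, -8.0, 2.1]
width: 0.192
```

```bash
python3 -c "
from h import *
go(.479,.0905,.124,-11.3);polar();s=manip.state();print(s['eef_rot'].T@s['ft_force'])
cv2.imwrite('pics/s3.png',cv2.resize(viewer.snapshot('side')[170:250,300:420],None,fx=6,fy=6,interpolation=cv2.INTER_CUBIC))
"
```

```text
t 6.8 tcp [0.5928 0.1746 0.1286] yaw 83.5 w 0.192 F [-2.7 -8.   2.1] shift units [-3.86 -4.14  0.2 ] az units 15.8
tilt [ 0.0036 -0.01   -0.9999] q [ 0.28  0.71 -0.98  1.67  0.66  1.12  0.56]
fix ax,ay units [0.05 0.09]
guard~ 1.629 r 0.0958 w 16.4
[-8.23060887 -1.74079887 -2.03585075]
```

View pics/s3.png

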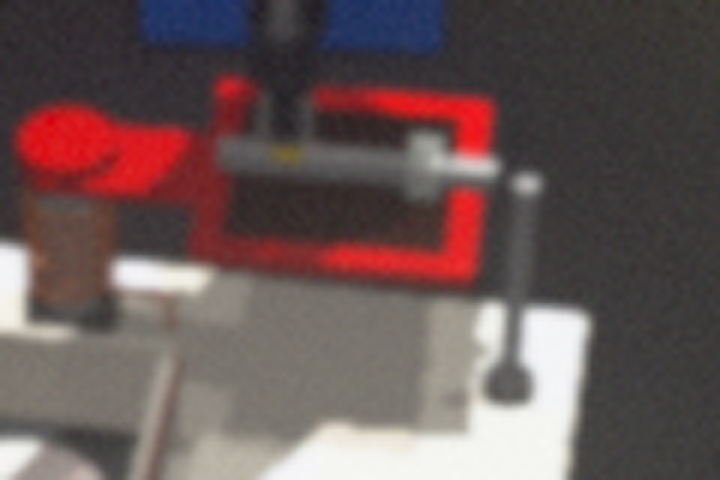

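The side view shows the bolt tip (495,170 in the crop) still retracted and past the post (top at 527,183). I wind a touch more, then slide the bolt out along tool y.

play_rows([
  {"x":0.17,"y":0,"z":0,"ax":0,"ay":0.05,"az":0,"fingers":0},
  {"x":0.12,"y":0.1,"z":0,"ax":0,"ay":0,"az":0,"fingers":0},
  {"x":0.1,"y":0.2,"z":0,"ax":0,"ay":0,"az":0,"fingers":0},
  {"x":0.1,"y":0.2,"z":0,"ax":0,"ay":0,"az":0,"fingers":0},
])

```text
time_s: 7.18
tcp_pos: [0.605, 0.1729, 0.1286]
eef_rot: [[0.13, 0.991, 0.0], [0.991, -0.13, -0.024], [-0.024, 0.004, -1.0]]
ft_force: [-3.1, -9.4, 4.5]
width: 0.197
```

```bash
python3 -c "
from h import *
go(.479,.0905,.124,-11.3);polar();s=manip.state();print(s['eef_rot'].T@s['ft_force'])
"
```

```text
t 7.18 tcp [0.605  0.1729 0.1286] yaw 82.5 w 0.197 F [-3.1 -9.4  4.5] shift units [-3.92 -4.57  0.26] az units 15.64
tilt [ 4.000e-04 -2.440e-02 -9.997e-01] q [ 0.26  0.73 -0.96  1.64  0.67  1.15  0.56]
fix ax,ay units [0.03 0.23]
guard~ 1.629 r 0.108 w 16.8
[-9.79003545 -1.85543897 -4.32113492]
```

play_rows([
  {"x":0.13,"y":0.2,"z":0,"ax":0,"ay":0.1,"az":0,"fingers":0},
  {"x":0.12,"y":0.2,"z":0,"ax":0,"ay":0.1,"az":0,"fingers":0},
  {"x":0.1,"y":0.15,"z":0,"ax":0,"ay":0,"az":0,"fingers":0},
])

```text
time_s: 7.43
tcp_pos: [0.6175, 0.1727, 0.1282]
eef_rot: [[0.142, 0.99, -0.003], [0.99, -0.142, -0.014], [-0.014, -0.001, -1.0]]
ft_force: [-17.4, -4.9, 11.2]
width: 0.195
```

```bash
python3 -c "
from h import *
go(.479,.0905,.124,-11.3);polar();s=manip.state();print(s['eef_rot'].T@s['ft_force'])
cv2.imwrite('pics/s4.png',cv2.resize(viewer.snapshot('side')[170:250,300:420],None,fx=6,fy=6,interpolation=cv2.INTER_CUBIC))
"
```

```text
t 7.43 tcp [0.6175 0.1727 0.1282] yaw 81.8 w 0.195 F [-17.4  -4.9  11.2] shift units [-4.04 -5.01  0.23] az units 15.52
tilt [-0.0026 -0.014  -0.9999] q [ 0.26  0.74 -0.96  1.61  0.66  1.15  0.57]
fix ax,ay units [-0.01  0.14]
guard~ 1.642 r 0.1204 w 16.6
[ -7.48152767 -16.54637409 -11.03653775]
```

View pics/s4.png

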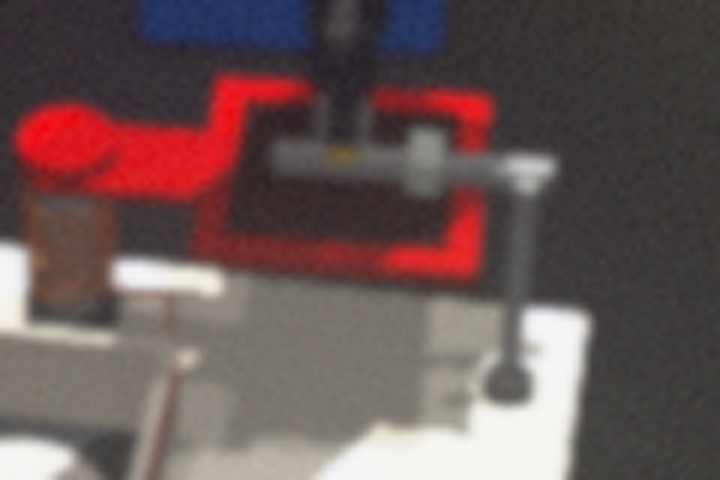

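The bolt is fully out at its stop, with its tip beyond the post at (527,175). I ease the guard back onto the post.

play_rows([
  {"x":-0.08,"y":-0.02,"z":0,"ax":0,"ay":0,"az":0,"fingers":0},
  {"x":-0.08,"y":0,"z":0,"ax":0,"ay":0,"az":0.1,"fingers":0},
  {"x":-0.08,"y":0,"z":0,"ax":0,"ay":0,"az":0.1,"fingers":0},
  {"x":-0.05,"y":0,"z":0,"ax":0,"ay":0,"az":0.1,"fingers":0},
])

```text
time_s: 7.82
tcp_pos: [0.6147, 0.1632, 0.1286]
eef_rot: [[0.186, 0.983, -0.004], [0.982, -0.186, -0.017], [-0.017, -0.001, -1.0]]
ft_force: [-0.8, -2.3, -0.3]
width: 0.196
```

```bash
python3 -c "
from h import *
go(.479,.0905,.124,-11.3);polar();s=manip.state();print(s['eef_rot'].T@s['ft_force'])
"
```

```text
t 7.82 tcp [0.6147 0.1632 0.1286] yaw 79.3 w 0.196 F [-0.8 -2.3 -0.3] shift units [-3.86 -4.79  0.26] az units 15.1
tilt [-0.004  -0.0167 -0.9999] q [ 0.27  0.73 -0.95  1.62  0.65  1.15  0.54]
fix ax,ay units [-0.01  0.16]
guard~ 1.559 r 0.1193 w 16.8
[-2.42475045 -0.38684011  0.34196755]
```

Force fell from 8 to 2.4 N with the guard at about 1.55, so the post is taking the load. I open and lift straight up.

play_rows([
  {"x":-0.03,"y":0,"z":0,"ax":0,"ay":0,"az":0,"fingers":0},
  {"x":0,"y":0,"z":0,"ax":0,"ay":0,"az":0,"fingers":45},
  {"x":0,"y":0,"z":0,"ax":0,"ay":0,"az":0,"fingers":45},
  {"x":0,"y":0,"z":0,"ax":0,"ay":0,"az":0,"fingers":45},
  {"x":0,"y":0,"z":0,"ax":0,"ay":0,"az":0,"fingers":45},
])

```text
time_s: 8.23
tcp_pos: [0.6147, 0.165, 0.1293]
eef_rot: [[0.187, 0.982, -0.001], [0.982, -0.187, -0.013], [-0.013, 0.001, -1.0]]
ft_force: [0.5, 0.8, -0.5]
width: 0.528
```

```bash
python3 -c "
from h import *
go(.6147,.1632,.24,79);polar()
"
```

```text
t 8.23 tcp [0.6147 0.165  0.1293] yaw 79.2 w 0.528 F [ 0.5  0.8 -0.5] shift units [-0.13  0.02 -4.43] az units 0.04
tilt [-0.0015 -0.0125 -0.9999] q [ 0.27  0.73 -0.95  1.62  0.65  1.14  0.53]
fix ax,ay units [0.01 0.12]
guard~ 1.574 r 0.1189 w 45.1
```

play_rows([
  {"x":0,"y":0,"z":-0.5,"ax":0,"ay":0.06,"az":0,"fingers":50},
  {"x":0,"y":0,"z":-0.8,"ax":0,"ay":0.06,"az":0,"fingers":50},
  {"x":0,"y":0,"z":-1,"ax":0,"ay":0,"az":0,"fingers":50},
  {"x":0,"y":0,"z":-1,"ax":0,"ay":0,"az":0,"fingers":50},
  {"x":0,"y":0,"z":-1,"ax":0,"ay":0,"az":0,"fingers":50},
  {"x":0,"y":0,"z":-0.3,"ax":0,"ay":0,"az":0,"fingers":50},
  {"x":0,"y":0,"z":0,"ax":0,"ay":0,"az":0,"fingers":50},
])

```text
time_s: 8.82
tcp_pos: [0.6134, 0.1673, 0.253]
eef_rot: [[0.182, 0.983, -0.0], [0.983, -0.182, 0.004], [0.004, -0.001, -1.0]]
ft_force: [-0.3, 0.3, -0.0]
width: 0.587
```

```bash
python3 -c "
from h import *
go(.5124,-.3685,.24,10);polar()
cv2.imwrite('pics/s5.png',cv2.resize(viewer.snapshot('side')[140:280,240:420],None,fx=4,fy=4,interpolation=cv2.INTER_CUBIC))
"
```

```text
t 8.82 tcp [0.6134 0.1673 0.253 ] yaw 79.5 w 0.587 F [-0.3  0.3 -0. ] shift units [-21.81  -0.07   0.43] az units 11.58
tilt [-4.0e-04  4.1e-03 -1.0e+00] q [ 0.32  0.62 -1.04  1.49  0.54  1.33  0.63]
fix ax,ay units [-0.01 -0.04]
guard~ 1.591 r 0.1172 w 50.1
```

View pics/s5.png

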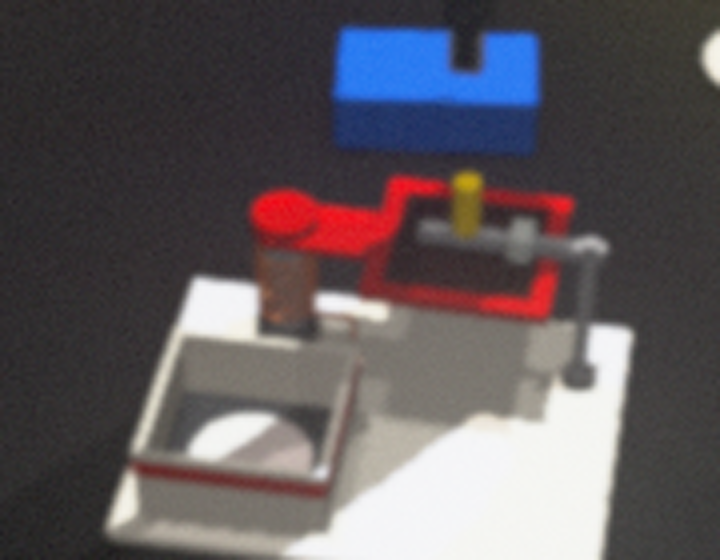

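The guard stands open on the post with the bolt tip behind the post top (590,245 in the crop), and the gripper is clear. I move to the bottle.

play_rows([
  {"x":-1,"y":0,"z":0,"ax":0,"ay":0,"az":0,"fingers":55},
  {"x":-1,"y":0,"z":0,"ax":0,"ay":0,"az":0,"fingers":55},
  {"x":-1,"y":0,"z":0,"ax":0,"ay":0,"az":0,"fingers":55},
  {"x":-1,"y":0,"z":0,"ax":0,"ay":0,"az":0,"fingers":55},
  {"x":-1,"y":0,"z":0,"ax":0,"ay":0,"az":0,"fingers":55},
  {"x":-1,"y":0,"z":0,"ax":0,"ay":0,"az":0,"fingers":55},
  {"x":-1,"y":0,"z":0,"ax":0,"ay":0,"az":0,"fingers":55},
  {"x":-1,"y":0,"z":0,"ax":0,"ay":0,"az":0,"fingers":55},
  {"x":-1,"y":0,"z":0,"ax":0,"ay":0,"az":0,"fingers":55},
  {"x":-1,"y":0,"z":0,"ax":0,"ay":0,"az":0,"fingers":55},
  {"x":-1,"y":0,"z":0,"ax":0,"ay":0,"az":0,"fingers":55},
  {"x":-1,"y":0,"z":0,"ax":0,"ay":0,"az":0,"fingers":55},
  {"x":-1,"y":0,"z":0,"ax":0,"ay":0,"az":0,"fingers":55},
])

```text
time_s: 9.95
tcp_pos: [0.5453, -0.1597, 0.2345]
eef_rot: [[0.166, 0.986, -0.02], [0.986, -0.166, 0.01], [0.007, -0.021, -1.0]]
ft_force: [0.5, -0.0, 0.0]
width: 0.645
```

```bash
python3 -c "
from h import *
go(.5124,-.3685,.21,15)
"
```

```text
t 9.95 tcp [ 0.5453 -0.1597  0.2345] yaw 80.4 w 0.645 F [ 0.5 -0.   0. ] shift units [-8.46  0.11  0.92] az units 10.9
tilt [-0.0198  0.0104 -0.9998] q [ 0.97  0.55 -1.09  1.67  0.5   1.26  1.17]
fix ax,ay units [-0.2  -0.07]
```

play_rows([
  {"x":-1,"y":0,"z":-0.1,"ax":-0.05,"ay":-0.02,"az":0,"fingers":55},
  {"x":-1,"y":0,"z":-0.1,"ax":-0.05,"ay":-0.02,"az":0,"fingers":55},
  {"x":-1,"y":0,"z":-0.1,"ax":-0.05,"ay":-0.02,"az":0,"fingers":55},
  {"x":-1,"y":0,"z":0,"ax":-0.05,"ay":-0.02,"az":0,"fingers":55},
  {"x":-1,"y":0,"z":0,"ax":0,"ay":0,"az":0,"fingers":55},
  {"x":-1,"y":0,"z":0,"ax":0,"ay":0,"az":0,"fingers":55},
  {"x":-1,"y":0,"z":0,"ax":0,"ay":0,"az":0,"fingers":55},
  {"x":0,"y":0,"z":0,"ax":0,"ay":0,"az":0.9,"fingers":55},
  {"x":0,"y":0,"z":0,"ax":0,"ay":0,"az":0.9,"fingers":55},
  {"x":0,"y":0,"z":0,"ax":0,"ay":0,"az":0.9,"fingers":55},
  {"x":0,"y":0,"z":0,"ax":0,"ay":0,"az":0.9,"fingers":55},
  {"x":0,"y":0,"z":0,"ax":0,"ay":0,"az":0.9,"fingers":55},
  {"x":0,"y":0,"z":0,"ax":0,"ay":0,"az":0.9,"fingers":55},
])

```text
time_s: 11.03
tcp_pos: [0.5008, -0.35, 0.2201]
eef_rot: [[0.693, 0.72, -0.023], [0.721, -0.693, 0.012], [-0.008, -0.025, -1.0]]
ft_force: [-0.5, 0.0, 0.3]
width: 0.646
```

```bash
python3 -c "
from h import *
go(.5124,-.3685,.21,15)
"
```

```text
t 11.03 tcp [ 0.5008 -0.35    0.2201] yaw 46.1 w 0.646 F [-0.5  0.   0.3] shift units [-0.21  0.86  0.39] az units 5.19
tilt [-0.0234  0.0115 -0.9997] q [ 1.15  0.57 -0.91  1.58  0.47  1.25  0.95]
fix ax,ay units [-0.24  0.08]
```

play_rows([
  {"x":0,"y":0,"z":-0.1,"ax":-0.05,"ay":0,"az":0.9,"fingers":55},
  {"x":0,"y":0,"z":-0.1,"ax":-0.05,"ay":0,"az":0.9,"fingers":55},
  {"x":0,"y":0,"z":-0.1,"ax":-0.05,"ay":0,"az":0.9,"fingers":55},
  {"x":0,"y":0,"z":-0.1,"ax":-0.05,"ay":0,"az":0.9,"fingers":55},
  {"x":0,"y":0,"z":0,"ax":-0.05,"ay":0,"az":0.9,"fingers":55},
  {"x":0,"y":0,"z":0,"ax":0,"ay":0,"az":0,"fingers":55},
])

```text
time_s: 11.53
tcp_pos: [0.4966, -0.3487, 0.2211]
eef_rot: [[0.954, 0.301, -0.02], [0.301, -0.954, -0.004], [-0.02, -0.002, -1.0]]
ft_force: [0.2, -0.1, 0.0]
width: 0.646
```

```bash
python3 - <<'E'
from h import *
go(.5124,-.3685,.15,15)
t=viewer.snapshot('top');s=viewer.snapshot('side')
cv2.imwrite('pics/t6.png',t);cv2.imwrite('pics/s6.png',s)
cv2.imwrite('pics/t6c.png',cv2.resize(t[180:340,220:380],None,fx=3.7,fy=3.7,interpolation=cv2.INTER_CUBIC))
cv2.imwrite('pics/s6c.png',cv2.resize(s[280:470,220:440],None,fx=3,fy=3,interpolation=cv2.INTER_CUBIC))
E
```

```text
t 11.53 tcp [ 0.4966 -0.3487  0.2211] yaw 17.5 w 0.646 F [ 0.2 -0.1  0. ] shift units [0.42 0.95 2.83] az units 0.42
tilt [-0.0198 -0.0037 -0.9998] q [ 1.08  0.52 -0.8   1.6   0.4   1.21  0.5 ]
fix ax,ay units [-0.02  0.19]
```

View pics/t6c.png

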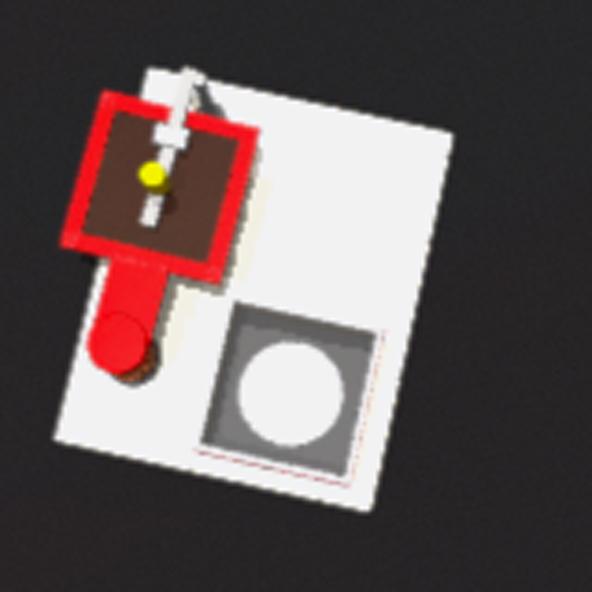

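View pics/s6c.png

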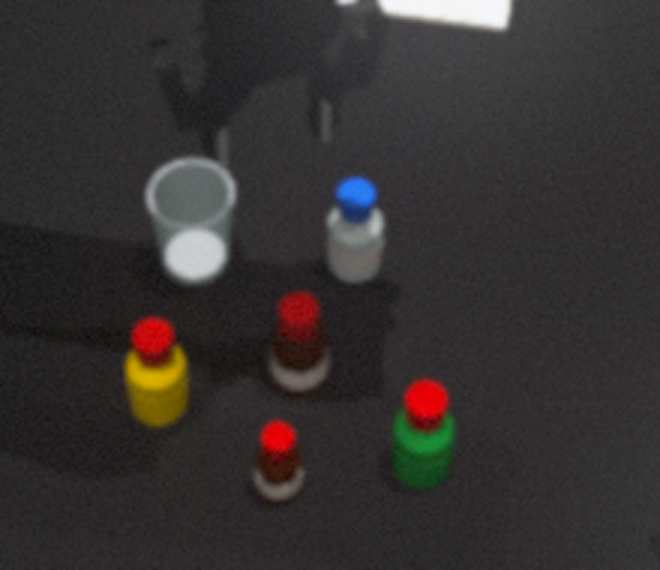

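The top view shows the guard bolted open, the tray clear and its disc centred near (298.6,286.2). All bottles are undisturbed. I align over the amber bottle and measure the disc precisely.

play_rows([
  {"x":0.2,"y":0.5,"z":0,"ax":0,"ay":0.1,"az":0.2,"fingers":55},
  {"x":0.2,"y":0.45,"z":0,"ax":0,"ay":0.09,"az":0.2,"fingers":55},
  {"x":0,"y":0,"z":0.5,"ax":0,"ay":0,"az":0,"fingers":55},
  {"x":0,"y":0,"z":0.5,"ax":0,"ay":0,"az":0,"fingers":55},
  {"x":0,"y":0,"z":0,"ax":0,"ay":0,"az":0,"fingers":55},
])

```text
time_s: 12.05
tcp_pos: [0.5131, -0.369, 0.1912]
eef_rot: [[0.961, 0.277, -0.002], [0.277, -0.961, 0.005], [-0.001, -0.006, -1.0]]
ft_force: [-0.4, 0.3, -0.5]
width: 0.641
```

```bash
python3 - <<'E'
from h import *
go(.5124,-.3685,.05,15)
im=cv2.imread('pics/t6.png')[262:310,275:322];m=(im.min(2)>180).astype(np.uint8)
n,l,s,c=cv2.connectedComponentsWithStats(m)
for i in range(1,n):
  if s[i,4]>200:print(s[i],c[i]+[275,262],plane("top",c[i]+[275,262],.010))
print(PIV+np.array([[np.cos(YAW),-np.sin(YAW)],[np.sin(YAW),np.cos(YAW)]])@[0,-.125])
E
```

```text
t 12.05 tcp [ 0.5131 -0.369   0.1912] yaw 16.1 w 0.641 F [-0.4  0.3 -0.5] shift units [-0.02  0.    5.65] az units 0.18
tilt [-0.0024  0.0051 -1.    ] q [ 1.07  0.58 -0.78  1.58  0.43  1.16  0.48]
fix ax,ay units [-0.05  0.01]
[  9  10  29  29 623] [298.06260032 285.93579454] [0.47311728 0.06622768 0.01      ]
[  0  10  47  38 359] [303.83008357 301.03064067] [0.43069468 0.04860005 0.01      ]
[0.4734114  0.06544226]
```

Disc and geometry agree on the tray at (0.473, 0.066). I descend on the cap.

play_rows([
  {"x":0,"y":0,"z":0.8,"ax":0,"ay":0,"az":0,"fingers":55},
  {"x":0,"y":0,"z":0.8,"ax":0,"ay":0,"az":0,"fingers":55},
  {"x":0,"y":0,"z":0.8,"ax":0,"ay":0,"az":0,"fingers":55},
  {"x":0,"y":0,"z":0.8,"ax":0,"ay":0,"az":0,"fingers":55},
  {"x":0,"y":0,"z":0,"ax":0,"ay":0,"az":0,"fingers":55},
])

```text
time_s: 12.47
tcp_pos: [0.5108, -0.366, 0.105]
eef_rot: [[0.959, 0.283, -0.006], [0.283, -0.959, 0.008], [-0.003, -0.01, -1.0]]
ft_force: [-1.8, -0.1, -0.9]
width: 0.643
```

```bash
python3 - <<'E'
from h import *
go(.5124,-.3685,.05,15)
s=viewer.snapshot('side')
cv2.imwrite('pics/s7.png',cv2.resize(s[320:450,240:400],None,fx=4,fy=4,interpolation=cv2.INTER_CUBIC))
E
```

```text
t 12.47 tcp [ 0.5108 -0.366   0.105 ] yaw 16.4 w 0.643 F [-1.8 -0.1 -0.9] shift units [0.04 0.14 2.2 ] az units 0.24
tilt [-0.0058  0.0084 -0.9999] q [ 1.04  0.67 -0.73  1.67  0.5   1.02  0.43]
fix ax,ay units [-0.09  0.03]
```

View pics/s7.png

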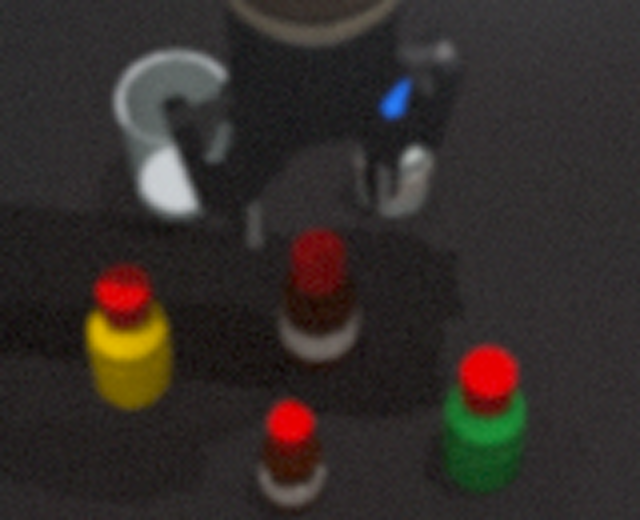

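The fingers at (255,225) and (370,180) straddle the cap's line, and the neighbours are clear. I correct sideways and go down.

play_rows([
  {"x":0.04,"y":0.15,"z":0,"ax":-0.05,"ay":0,"az":0,"fingers":55},
  {"x":0,"y":0.03,"z":0.8,"ax":-0.03,"ay":0,"az":0,"fingers":55},
  {"x":0,"y":0.03,"z":0.8,"ax":0,"ay":0,"az":0,"fingers":55},
  {"x":0,"y":0,"z":0.35,"ax":0,"ay":0,"az":0,"fingers":55},
  {"x":0,"y":0,"z":0,"ax":0,"ay":0,"az":0,"fingers":55},
])

```text
time_s: 12.93
tcp_pos: [0.5182, -0.3728, 0.0635]
eef_rot: [[0.959, 0.285, 0.006], [0.285, -0.959, -0.006], [0.004, 0.008, -1.0]]
ft_force: [-0.5, 0.5, -0.4]
width: 0.647
```

```bash
python3 - <<'E'
from h import *
go(.5124,-.3685,.05,15)
E
```

```text
t 12.93 tcp [ 0.5182 -0.3728  0.0635] yaw 16.5 w 0.647 F [-0.5  0.5 -0.4] shift units [-0.18 -0.24  0.54] az units 0.26
tilt [ 0.0058 -0.0062 -1.    ] q [ 1.02  0.72 -0.7   1.68  0.55  0.94  0.4 ]
fix ax,ay units [ 0.07 -0.04]
```

play_rows([
  {"x":-0.16,"y":-0.2,"z":0.3,"ax":0.04,"ay":-0.02,"az":0,"fingers":55},
  {"x":0,"y":0,"z":0.2,"ax":0,"ay":0,"az":0,"fingers":55},
  {"x":0,"y":0,"z":0,"ax":0,"ay":0,"az":0,"fingers":55},
])

```text
time_s: 13.18
tcp_pos: [0.5142, -0.3697, 0.0532]
eef_rot: [[0.959, 0.285, 0.005], [0.285, -0.959, -0.005], [0.004, 0.006, -1.0]]
ft_force: [-0.3, -0.1, -0.7]
width: 0.644
```

```bash
python3 - <<'E'
from h import *
go(.5124,-.3685,.05,15)
E
```

```text
t 13.18 tcp [ 0.5142 -0.3697  0.0532] yaw 16.5 w 0.644 F [-0.3 -0.1 -0.7] shift units [-0.06 -0.07  0.13] az units 0.26
tilt [ 0.0054 -0.0047 -1.    ] q [ 1.02  0.72 -0.69  1.7   0.56  0.92  0.39]
fix ax,ay units [ 0.06 -0.04]
```

play_rows([
  {"x":-0.05,"y":-0.06,"z":0.15,"ax":0.05,"ay":-0.03,"az":0,"fingers":45},
  {"x":0,"y":0,"z":0,"ax":0,"ay":0,"az":0,"fingers":10},
  {"x":0,"y":0,"z":0,"ax":0,"ay":0,"az":0,"fingers":10},
  {"x":0,"y":0,"z":0,"ax":0,"ay":0,"az":0,"fingers":10},
  {"x":0,"y":0,"z":0,"ax":0,"ay":0,"az":0,"fingers":10},
  {"x":0,"y":0,"z":0,"ax":0,"ay":0,"az":0,"fingers":10},
], force=40)

```text
time_s: 13.68
tcp_pos: [0.5138, -0.3689, 0.0517]
eef_rot: [[0.959, 0.285, 0.003], [0.285, -0.959, -0.002], [0.003, 0.003, -1.0]]
ft_force: [-0.0, 0.5, -1.3]
width: 0.293
```

```bash
python3 - <<'E'
from h import *
go(.5124,-.3685,.05,15);polar()
E
```

```text
t 13.68 tcp [ 0.5138 -0.3689  0.0517] yaw 16.6 w 0.293 F [-0.   0.5 -1.3] shift units [-0.05 -0.03  0.07] az units 0.26
tilt [ 0.0035 -0.002  -1.    ] q [ 1.02  0.73 -0.69  1.7   0.56  0.92  0.39]
fix ax,ay units [ 0.03 -0.03]
guard~ 0.226 r 0.5571 w 25.0
```

Cap gripped (25 mm opening on a 26 mm cap; TCP z 0.0517 with the bottle on the bench, so 0.062 on the tray floor). I lift.

play_rows([
  {"x":0,"y":0,"z":-0.3,"ax":0,"ay":0,"az":0,"fingers":10},
  {"x":0,"y":0,"z":-0.6,"ax":0,"ay":0,"az":0,"fingers":10},
  {"x":0,"y":0,"z":-0.8,"ax":0,"ay":0,"az":0,"fingers":10},
  {"x":0,"y":0,"z":-0.8,"ax":0,"ay":0,"az":0,"fingers":10},
  {"x":0,"y":0,"z":-0.8,"ax":0,"ay":0,"az":0,"fingers":10},
  {"x":0,"y":0,"z":-0.8,"ax":0,"ay":0,"az":0,"fingers":10},
  {"x":0,"y":0,"z":-0.5,"ax":0,"ay":0,"az":0,"fingers":10},
  {"x":0,"y":0,"z":0,"ax":0,"ay":0,"az":0,"fingers":10},
])

```text
time_s: 14.35
tcp_pos: [0.5128, -0.3677, 0.1775]
eef_rot: [[0.958, 0.286, 0.003], [0.286, -0.958, -0.001], [0.002, 0.001, -1.0]]
ft_force: [0.1, 0.2, -1.0]
width: 0.293
```

```bash
python3 - <<'E'
from h import *
go(.4732,.066,.18);polar()
s=viewer.snapshot('side')
cv2.imwrite('pics/s8.png',cv2.resize(s[280:450,220:420],None,fx=3.5,fy=3.5,interpolation=cv2.INTER_CUBIC))
E
```

```text
t 14.35 tcp [ 0.5128 -0.3677  0.1775] yaw 16.6 w 0.293 F [ 0.1  0.2 -1. ] shift units [  3.45 -17.08  -0.12] az units None
tilt [ 2.5e-03 -7.0e-04 -1.0e+00] q [ 1.07  0.59 -0.77  1.61  0.44  1.13  0.48]
fix ax,ay units [ 0.01 -0.02]
guard~ 0.225 r 0.5559 w 25.0
```

View pics/s8.png

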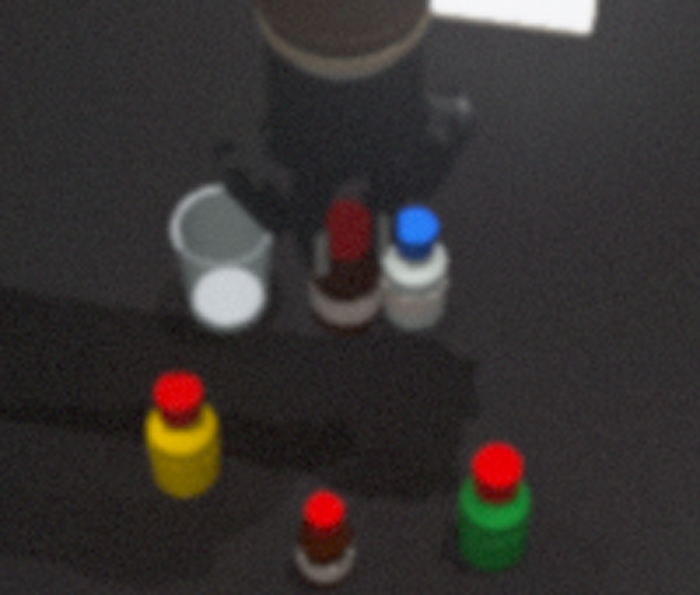

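The amber bottle hangs upright between the fingers at (347,265), clear of its neighbours. I carry it to the tray.

play_rows([
  {"x":0.1,"y":-0.5,"z":-0.05,"ax":0,"ay":0,"az":0,"fingers":10},
  {"x":0.2,"y":-0.8,"z":-0.05,"ax":0,"ay":0,"az":0,"fingers":10},
  {"x":0.2,"y":-0.8,"z":-0.05,"ax":0,"ay":0,"az":0,"fingers":10},
  {"x":0.2,"y":-0.8,"z":-0.05,"ax":0,"ay":0,"az":0,"fingers":10},
  {"x":0.2,"y":-0.8,"z":-0.05,"ax":0,"ay":0,"az":0,"fingers":10},
  {"x":0.2,"y":-0.8,"z":-0.05,"ax":0,"ay":0,"az":0,"fingers":10},
  {"x":0.2,"y":-0.8,"z":-0.05,"ax":0,"ay":0,"az":0,"fingers":10},
  {"x":0.2,"y":-0.8,"z":-0.05,"ax":0,"ay":0,"az":0,"fingers":10},
  {"x":0.2,"y":-0.8,"z":-0.05,"ax":0,"ay":0,"az":0,"fingers":10},
  {"x":0.2,"y":-0.8,"z":-0.05,"ax":0,"ay":0,"az":0,"fingers":10},
])

```text
time_s: 15.23
tcp_pos: [0.4924, -0.1565, 0.1774]
eef_rot: [[0.96, 0.281, -0.016], [0.281, -0.96, 0.008], [-0.013, -0.013, -1.0]]
ft_force: [0.1, 0.3, -1.2]
width: 0.296
```

```bash
python3 - <<'E'
from h import *
go(.4732,.066,.18);polar()
E
```

```text
t 15.23 tcp [ 0.4924 -0.1565  0.1774] yaw 16.3 w 0.296 F [ 0.1  0.3 -1.2] shift units [ 1.76 -8.76 -0.02] az units None
tilt [-0.0163  0.0084 -0.9998] q [ 0.89  0.43 -0.86  1.86  0.37  1.04  0.16]
fix ax,ay units [-0.12  0.13]
guard~ 0.182 r 0.3445 w 25.3
```

play_rows([
  {"x":0.17,"y":-0.8,"z":-0.05,"ax":-0.02,"ay":0.02,"az":0,"fingers":10},
  {"x":0.17,"y":-0.8,"z":-0.05,"ax":-0.02,"ay":0.02,"az":0,"fingers":10},
  {"x":0.17,"y":-0.8,"z":-0.05,"ax":-0.02,"ay":0.02,"az":0,"fingers":10},
  {"x":0.17,"y":-0.8,"z":-0.05,"ax":-0.02,"ay":0.02,"az":0,"fingers":10},
  {"x":0.17,"y":-0.8,"z":-0.05,"ax":-0.02,"ay":0.02,"az":0,"fingers":10},
  {"x":0.17,"y":-0.8,"z":-0.05,"ax":-0.02,"ay":0.02,"az":0,"fingers":10},
  {"x":0.17,"y":-0.8,"z":-0.05,"ax":0,"ay":0,"az":0,"fingers":10},
  {"x":0.17,"y":-0.8,"z":-0.05,"ax":0,"ay":0,"az":0,"fingers":10},
  {"x":0.17,"y":-0.8,"z":-0.05,"ax":0,"ay":0,"az":0,"fingers":10},
  {"x":0.1,"y":-0.5,"z":0,"ax":0,"ay":0,"az":0,"fingers":10},
  {"x":0,"y":0,"z":0,"ax":0,"ay":0,"az":0,"fingers":10},
])

```text
time_s: 16.15
tcp_pos: [0.4584, 0.062, 0.1787]
eef_rot: [[0.956, 0.293, -0.023], [0.293, -0.956, 0.004], [-0.021, -0.011, -1.0]]
ft_force: [0.7, 0.8, -1.4]
width: 0.294
```

```bash
python3 - <<'E'
from h import *
go(.4732,.066,.18);polar()
E
```

```text
t 16.15 tcp [0.4584 0.062  0.1787] yaw 17.0 w 0.294 F [ 0.7  0.8 -1.4] shift units [ 0.61  0.02 -0.07] az units None
tilt [-0.0229  0.0042 -0.9997] q [ 0.56  0.35 -0.95  1.98  0.32  1.   -0.25]
fix ax,ay units [-0.1  0.2]
guard~ -0.107 r 0.1321 w 25.1
```

play_rows([
  {"x":0.3,"y":0,"z":0,"ax":-0.05,"ay":0.1,"az":0,"fingers":10},
  {"x":0.25,"y":0,"z":0.2,"ax":-0.05,"ay":0.1,"az":0,"fingers":10},
  {"x":0,"y":0,"z":0.5,"ax":0,"ay":0,"az":0,"fingers":10},
  {"x":0,"y":0,"z":0.2,"ax":0,"ay":0,"az":0,"fingers":10},
  {"x":0,"y":0,"z":0,"ax":0,"ay":0,"az":0,"fingers":10},
])

```text
time_s: 16.57
tcp_pos: [0.4711, 0.0646, 0.152]
eef_rot: [[0.956, 0.293, -0.0], [0.293, -0.956, -0.002], [-0.001, 0.002, -1.0]]
ft_force: [0.1, -1.5, -1.6]
width: 0.293
```

```bash
python3 - <<'E'
from h import *
go(.4732,.066,.063)
s=viewer.snapshot('side')
cv2.imwrite('pics/s9.png',cv2.resize(s[140:300,240:420],None,fx=4,fy=3.7,interpolation=cv2.INTER_CUBIC))
E
```

```text
t 16.57 tcp [0.4711 0.0646 0.152 ] yaw 17.0 w 0.293 F [ 0.1 -1.5 -1.6] shift units [ 0.1  -0.04  3.56] az units None
tilt [-1.0e-04 -1.8e-03 -1.0e+00] q [ 0.51  0.4  -0.92  1.99  0.39  0.94 -0.31]
fix ax,ay units [0.02 0.01]
```

View pics/s9.png

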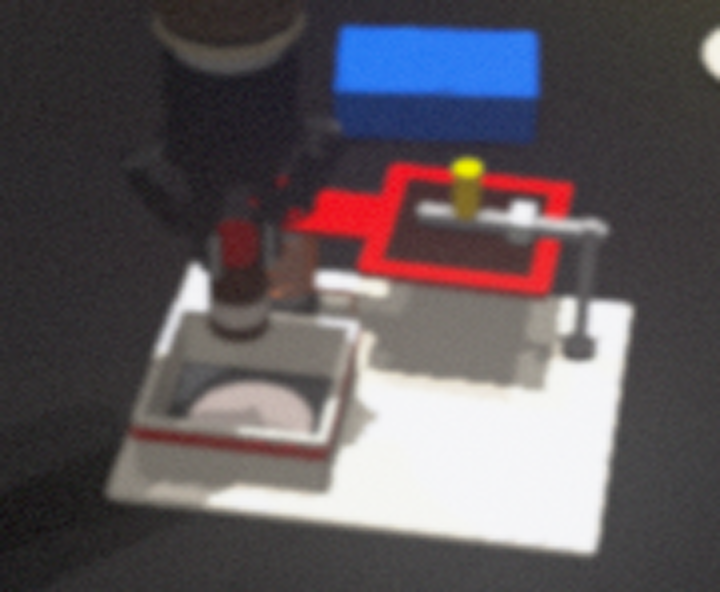

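The bottle hangs over the tray and the guard remains bolted. I lower slowly.

play_rows([
  {"x":0.08,"y":-0.03,"z":0.4,"ax":0,"ay":0,"az":0,"fingers":10},
  {"x":0,"y":0,"z":0.5,"ax":0,"ay":0,"az":0,"fingers":10},
  {"x":0,"y":0,"z":0.5,"ax":0,"ay":0,"az":0,"fingers":10},
  {"x":0,"y":0,"z":0.5,"ax":0,"ay":0,"az":0,"fingers":10},
  {"x":0,"y":0,"z":0.4,"ax":0,"ay":0,"az":0,"fingers":10},
  {"x":0,"y":0,"z":0.1,"ax":0,"ay":0,"az":0,"fingers":10},
])

```text
time_s: 17.12
tcp_pos: [0.4743, 0.0638, 0.0872]
eef_rot: [[0.958, 0.288, 0.002], [0.288, -0.958, -0.002], [0.001, 0.002, -1.0]]
ft_force: [-0.2, -0.3, -1.4]
width: 0.293
```

```bash
python3 - <<'E'
from h import *
go(.4732,.066,.063)
E
```

```text
t 17.12 tcp [0.4743 0.0638 0.0872] yaw 16.8 w 0.293 F [-0.2 -0.3 -1.4] shift units [-0.02 -0.1   0.97] az units None
tilt [ 0.0018 -0.0019 -1.    ] q [ 0.43  0.49 -0.84  2.05  0.51  0.81 -0.41]
fix ax,ay units [ 0.02 -0.01]
```

play_rows([
  {"x":0,"y":-0.1,"z":0.25,"ax":0,"ay":0,"az":0,"fingers":10},
  {"x":0,"y":0,"z":0.25,"ax":0,"ay":0,"az":0,"fingers":10},
  {"x":0,"y":0,"z":0.2,"ax":0,"ay":0,"az":0,"fingers":10},
  {"x":0,"y":0,"z":0.12,"ax":0,"ay":0,"az":0,"fingers":10},
  {"x":0,"y":0,"z":0.06,"ax":0,"ay":0,"az":0,"fingers":10},
])

```text
time_s: 17.53
tcp_pos: [0.4736, 0.0667, 0.0625]
eef_rot: [[0.957, 0.288, 0.001], [0.288, -0.957, -0.002], [0.001, 0.002, -1.0]]
ft_force: [-0.1, -0.4, -1.3]
width: 0.296
```

```bash
python3 - <<'E'
from h import *
go(.4732,.066,.062)
E
```

```text
t 17.53 tcp [0.4736 0.0667 0.0625] yaw 16.8 w 0.296 F [-0.1 -0.4 -1.3] shift units [-0.02  0.02  0.02] az units None
tilt [ 0.0012 -0.0015 -1.    ] q [ 0.39  0.53 -0.8   2.07  0.55  0.77 -0.46]
fix ax,ay units [ 0.02 -0.01]
```

play_rows([
  {"x":0,"y":0,"z":0.05,"ax":0,"ay":0,"az":0,"fingers":10},
  {"x":0,"y":0,"z":0.03,"ax":0,"ay":0,"az":0,"fingers":10},
])

```text
time_s: 17.7
tcp_pos: [0.4739, 0.0669, 0.0611]
eef_rot: [[0.957, 0.289, 0.002], [0.289, -0.957, -0.002], [0.001, 0.003, -1.0]]
ft_force: [-5.4, -1.4, 19.2]
width: 0.292
```

Contact with the floor (19 N at z 0.061, as predicted). I relax and open.

play_rows([
  {"x":0,"y":0,"z":-0.01,"ax":0,"ay":0,"az":0,"fingers":10},
  {"x":0,"y":0,"z":0,"ax":0,"ay":0,"az":0,"fingers":10},
  {"x":0,"y":0,"z":0,"ax":0,"ay":0,"az":0,"fingers":42},
  {"x":0,"y":0,"z":0,"ax":0,"ay":0,"az":0,"fingers":42},
  {"x":0,"y":0,"z":0,"ax":0,"ay":0,"az":0,"fingers":42},
  {"x":0,"y":0,"z":0,"ax":0,"ay":0,"az":0,"fingers":42},
])

```text
time_s: 18.2
tcp_pos: [0.4754, 0.0671, 0.0629]
eef_rot: [[0.958, 0.288, 0.006], [0.288, -0.958, -0.002], [0.005, 0.004, -1.0]]
ft_force: [-0.7, -0.8, 0.7]
width: 0.489
```

```bash
python3 - <<'E'
from h import *
go(.4732,.066,.20);polar()
E
```

```text
t 18.2 tcp [0.4754 0.0671 0.0629] yaw 16.8 w 0.489 F [-0.7 -0.8  0.7] shift units [-0.07  0.04 -5.48] az units None
tilt [ 0.0056 -0.0023 -1.    ] q [ 0.39  0.53 -0.8   2.07  0.55  0.77 -0.46]
fix ax,ay units [ 0.04 -0.04]
guard~ 0.013 r 0.123 w 41.8
```

Lift straight up, with no turning.

play_rows([
  {"x":0,"y":0,"z":-0.3,"ax":0,"ay":0,"az":0,"fingers":42},
  {"x":0,"y":0,"z":-0.6,"ax":0,"ay":0,"az":0,"fingers":42},
  {"x":0,"y":0,"z":-0.8,"ax":0,"ay":0,"az":0,"fingers":42},
  {"x":0,"y":0,"z":-1,"ax":0,"ay":0,"az":0,"fingers":42},
  {"x":0,"y":0,"z":-1,"ax":0,"ay":0,"az":0,"fingers":42},
  {"x":0,"y":0,"z":-1,"ax":0,"ay":0,"az":0,"fingers":42},
  {"x":0,"y":0,"z":-1,"ax":0,"ay":0,"az":0,"fingers":42},
  {"x":0,"y":1,"z":0,"ax":0,"ay":0,"az":0,"fingers":42},
  {"x":0,"y":1,"z":0,"ax":0,"ay":0,"az":0,"fingers":42},
  {"x":0,"y":1,"z":0,"ax":0,"ay":0,"az":0,"fingers":42},
  {"x":0,"y":1,"z":0,"ax":0,"ay":0,"az":0,"fingers":42},
  {"x":0,"y":1,"z":0,"ax":0,"ay":0,"az":0,"fingers":42},
  {"x":0,"y":1,"z":0,"ax":0,"ay":0,"az":0,"fingers":42},
  {"x":0,"y":0.5,"z":0,"ax":0,"ay":0,"az":0,"fingers":42},
  {"x":0,"y":0,"z":0,"ax":0,"ay":0,"az":0,"fingers":42},
  {"x":0,"y":0,"z":0,"ax":0,"ay":0,"az":0,"fingers":42},
])

```text
time_s: 19.53
tcp_pos: [0.5229, -0.09, 0.2215]
eef_rot: [[0.955, 0.297, 0.009], [0.297, -0.955, -0.001], [0.008, 0.004, -1.0]]
ft_force: [0.0, 0.7, -1.1]
width: 0.493
```

```bash
python3 - <<'E'
from h import *
go(.4732,.066,.20)
s=viewer.snapshot('side');t=viewer.snapshot('top')
a=cv2.resize(s[140:440,240:420],None,fx=2,fy=2,interpolation=cv2.INTER_CUBIC)
b=cv2.resize(t[180:330,225:345],None,fx=3.5,fy=3.5,interpolation=cv2.INTER_CUBIC)
c=np.zeros((600,800,3),np.uint8);c[:a.shape[0],:a.shape[1]]=a;c[:b.shape[0],370:370+b.shape[1]]=b
cv2.imwrite('pics/f.png',c);cv2.imwrite('pics/ft.png',t);cv2.imwrite('pics/fs.png',s)
E
```

```text
t 19.53 tcp [ 0.5229 -0.09    0.2215] yaw 17.3 w 0.493 F [ 0.   0.7 -1.1] shift units [-0.05 -6.55  0.83] az units None
tilt [ 0.0089 -0.0013 -1.    ] q [ 0.78  0.39 -0.9   1.8   0.34  1.1   0.07]
fix ax,ay units [ 0.04 -0.08]
```

View pics/f.png

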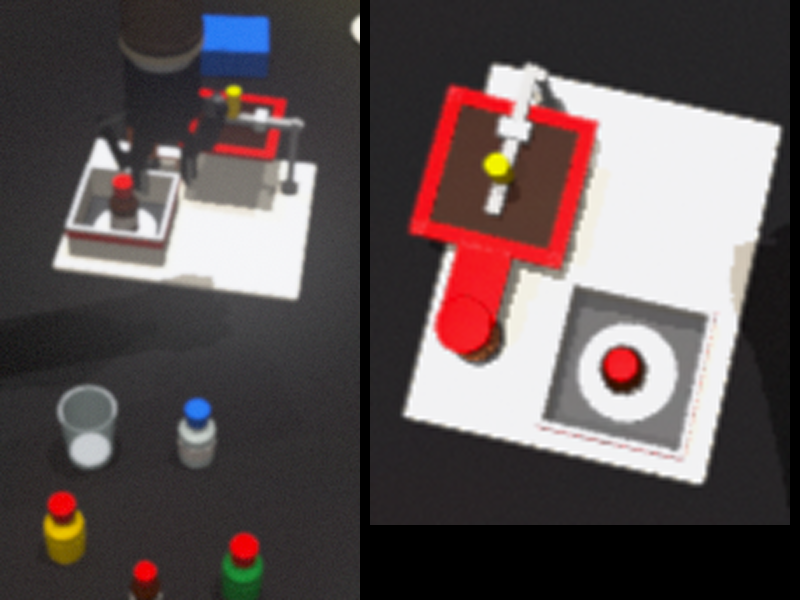

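The bottle stands upright in the middle of the disc (cap at 621,364, disc at about 627,370 in the right half). The guard is bolted and the neighbours are in place. One numeric check, then I hand in.

```bash
python3 - <<'E'
from h import *
t=cv2.imread('pics/ft.png')
sub=t[270:300,290:320];b=blobs(sub,(0,180,170),(5,255,255))[0];print(b)
c=max(b,key=lambda q:q[1][4])[0];print(plane("top",(c[0]+290,c[1]+270),.09)[:2]-[.4732,.066])
for n,f in(("top","t"),("side","s")):
  for z in blobs(cv2.imread(f'pics/f{f}.png'),(100,120,150),(120,255,255))[0]:print(n,"blue",z[0])
k=[q for q in blobs(t,(22,150,190),(35,255,255))[0] if 240<q[0][0]<330 and 200<q[0][1]<300]
v=plane("top",k[0][0],.1565)[:2]-PIV;print("knob r",np.hypot(*v),"guard",np.arctan2(v[1],v[0])-YAW+np.pi/2)
s=manip.state();print(s['time_s'],np.abs(s['joint_velocities']).max(),s['ft_force'])
from rig import sign_off
print(sign_off())
E
```

```text
[]Traceback (most recent call last):
  File "<stdin>", line 4, in <module>
ValueError: max() iterable argument is empty
```

```bash
python3 - <<'E'
from h import *
t=cv2.imread('pics/ft.png')
sub=t[270:300,290:320];b=[]
for lo,hi in(((0,180,120),(8,255,255)),((174,180,120),(180,255,255))): b+=blobs(sub,lo,hi,4)[0]
print(b)
if b:
  c=max(b,key=lambda q:q[1][4])[0];print(plane("top",(c[0]+290,c[1]+270),.09)[:2]-[.4732,.066])
for n,f in(("top","t"),("side","s")):
  for z in blobs(cv2.imread(f'pics/f{f}.png'),(100,120,150),(120,255,255))[0]:print(n,"blue",z[0])
k=[q for q in blobs(t,(22,150,190),(35,255,255))[0] if 240<q[0][0]<330 and 200<q[0][1]<300]
v=plane("top",k[0][0],.1565)[:2]-PIV;print("knob r",np.hypot(*v),"guard",np.arctan2(v[1],v[0])-YAW+np.pi/2)
s=manip.state();print(s['time_s'],np.abs(s['joint_velocities']).max(),s['ft_force'])
E
```

```text
[([2.9, 14.4], [2, 10, 4, 9, 10]), ([10.8, 14.5], [10, 13, 2, 4, 4]), ([6.5, 13.9], [3, 10, 8, 9, 58])]
[-0.00140898  0.0018387 ]
top blue [165.5, 233.2]
top blue [424.7, 257.8]
side blue [357.9, 156.7]
side blue [338.2, 344.1]
knob r 0.11763292736273605 guard 1.5560328415250722
19.6333 0.01320573360161692 [-0.80107474 -0.54566345  0.24453607]
```

```bash
python3 -c "
from rig import sign_off
print(sign_off())"
```

```text
the job is handed in; nothing more can be done
None
```

I swung the guard past the keeper post, slid the bolt fully out, eased the guard back onto the post and let go. I then set the amber bottle down upright on the white disc. I handed the job in at about 19.6 s; no verdict was reported.

Last checks before handing in:
- **Guard and bolt:** the guard measures about 1.556 rad with the gripper clear. The knob is about 118 mm from the pivot, so the bolt is about 23 mm out behind the post.
- **Amber bottle:** it stands upright, about 2 mm from the tray's middle. It was pressed onto the floor with about 19 N for a moment before I released it.
- **Things to leave alone:** the blue-capped bottle is at the same side-view pixel as at the start, and the beaker looks unmoved. The blue box is at the same top-view pixel.
- **Disagreements:** the blue cap shifted 2 px in the top view, although the side view shows no change. The blue box shifted in the side view, where the arm partly covers it. I put the first down to shading or partial cover and the second to the arm.
- **Failed check:** my first numeric check failed because its colour mask was too tight. I widened the mask and the rerun gave the numbers above.

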